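# Put a bonded mount under the ratchet hold-down press

## Task

Put the long rubber-and-aluminium mount under the bench hold-down press to cure. Pull the press head up its ratchet by the handle until it hangs by itself on the pawl with the pad well above the mount's height (fourth or top tooth) and let go; then set the mount flat on the bed, centred under the pad and lying lengthwise under the press arm. Last, press the pawl lever down until the head has come to rest on the mount, let the lever spring back, and leave the other things on the bench alone.

Things in the scene. Friction and masses are not known exactly. Their poses are not given: they have to be found in the camera images.
- press: Bench hold-down press, bolted down. Grey base 140 x 292 x 12 mm, on it a bright steel bed 84 (x) x 150 (y) x 12 mm. Origin: on the bench top below the bed's centre; x from front (robot side) to back, z up, -y to the guide column, a grey box 46 (x) x 41 (y), 150 high, axis at y = -115 mm, in which a toothed steel bar slides that carries the head. Bed open at front, back and +y.
- bed (a point): Centre of the bed's flat top, 24 mm above the bench, where two fine scribed lines cross; axes as the press.
- head (a joint): Height of the head (m) = pad's underside above the bed; 0 down, end stop 0.086. A sprung pawl catches it at 0.016, 0.032, 0.048, 0.064, 0.080 (teeth 1 to 5): it clicks past as the head rises and keeps it from falling. Starts down on the bed. 0.9 kg, damped: lifting at 0.06 m/s takes about 15 to 20 N; freed, it sinks by its weight at 0.2 m/s.
- handle (a point): Middle of the head's bail handle, the place to grip: a level round steel bar 14 mm thick along the press's y axis, 76 mm clear between its posts, 201 mm above the pad's underside, 22 mm from the pad's axis towards the column. Its centre is 46 mm above the top of the dark arm (30 mm wide in x) that carries the pad; free before, behind and above. Rises with the head.
- pad (a point): Centre of the underside of the pressure pad: a steel plate 56 x 56 x 12 mm, on it two round weights (diameter 56, together 26 high) and a stem up to the arm. Straight above the bed's centre. It is in the way of an upright gripper: bring the mount in from the open +y end, held by its +y end, with the tool leaning some 40 degrees over to +y.
- pawl (a joint): Angle of the pawl (rad): 0 = fully in the teeth, grows as its lever is pressed down, end stop at 0.5; above about 0.21 the pawl is clear of the teeth and the head can sink. It springs back when let go. Pressing takes 2 to 4 N, 5 to 8 N while it carries the head.
- paddle (a point): Centre of the top of the lever's flat steel paddle, 28 (x) x 30 (y) mm, level when the pawl is in, 90 mm to -y from the column's axis, 85 mm above the bench, nothing above it. Pressed down it swings about a pin along x, 60 mm nearer the column and 26 mm lower. 10 to 14 mm down frees the head; the end stop is 22 to 30 mm down.
- mount: The mount, a solid bar 130 (x) x 40 (y) x 52 (z) mm: black rubber between two 6 mm aluminium plates, loose, about 0.3 kg. Origin: centre of its underside; x lengthwise, z up; both ends alike. Stands flat on the bench to the left (+y) of the press, its length roughly along y (within 25 degrees); can be gripped across its 40 mm width at any place.
- buffer: Bystander: round rubber buffer with aluminium ends, diameter 50, 46 mm high. Origin: centre of its underside. It and the mount may have changed places.
- flange: Bystander: dark steel flange ring, outer diameter 90, 14 mm high, flat on the bench. Origin: centre of its underside.
- spanner: Bystander: spanner 180 mm long, flat on the bench. Origin: under its middle, x along it.
- carton: Bystander: closed cardboard carton 80 (x) x 110 (y) x 60 mm. Origin: centre of its underside.
Things that resemble listed ones, but are neither listed nor needed, are in the scene too. What is shaped like the mount but green or turquoise is not meant.

How it is judged:
By the outcome, as a careful person would: the job done as asked, in the order asked, and still so for the second after the job is handed in, with the robot touching nothing.
It also fails if it takes over 59 s, if anything falls off the work surface, if the arm or the gripper's body presses on something with over 40 N, if the wrist force passes 120 N, or if a joint passes its speed limit or range.

## Robot

A 6-joint arm with a two-finger parallel gripper is mounted at the origin on the work surface. World frame = base frame: x ahead of the robot, y to its left, z up, the work surface at z = 0. Lengths are in m, angles in rad, forces in N, time in s.
With the tool pointing down it reaches from about 0.35 to 0.8 m from the base axis. Payload 7.3 kg.
Tool frame: the origin (TCP) lies at the very end of the fingers, on their centre line; the grasp point (between the pads) lies 19 mm behind it (hold_point_z is the distance from the TCP to the grasp point, in m); z points along the fingers, y is the direction in which the jaws open and shut (so a half turn about z gives the same grasp; the last joint's range is limited). The gripper opens to 85 mm and grips with 20 to 120 N. Pads are 22 mm wide; open, the fingers measure 114 mm over their backs; the gripper's body (76 mm by 85 mm) begins 54 mm behind the grasp point. The pads swing forward as they close: fully open they stand 13 mm farther back than shut.
Start: joints at [-0.146, 0.342, 1.524, -0, 1.275, -0.146], TCP at [0.525, 0, 0.2] pointing down, gripper open.
Joint ranges: [-2.53, 2.53], [-0.77, 2.02], [0.04, 2.7], [-1, 4.14], [0.28, 2.66], [-3.11, 3.11]. Speed limits (rad/s): [2.57, 2.57, 3.14, 3.14, 3.14, 3.14].

## Interface

Orientations are given as a rotation vector (axis times angle).
In Python, from station import * gives the robot as it stands.
- The arm moves only by the tool apply_moves, never from a script. Its arguments are lists of equal length, an entry for each row: "grip": the gripper's target within -1 to 1 (shut at 1, half-way at 0, fully open at -1); "linear": the shift along the tool's x, y, z in mm, a list of three; "yaw": the turn about the tool's z in rad. In form: {"grip": [grip, ...], "linear": [[x, y, z], ...], "yaw": [yaw, ...]}. A call has 1 to 12 rows; each row is the pose to reach, as a shift and turn from the pose commanded when the call began, along the tool's axes at that moment; what a row does not reach only later rows make up. A row lasts 1/10 s, in which the tool goes at most 50 mm and 8.59 degrees, less where a joint would pass 70% of its speed; a pose out of reach is approached as far as the arm can. A call with a gripper value outside its range is refused whole. The fingers move at their own pace and stop on an object; "force" is the grip in N (left out, the last holds). Time passes only in rows, so rows that repeat a pose let the fingers close. It gives the time, the measured TCP pose, the force and the opening at its end, in the units of the state.
- observe(): the state, without advancing time (a new reading comes with each control period).
- camera(name): name is "scene" or "side" or "wrist"; returns a dict with "pixels" (400x640x3 uint8, red, green, blue), "vertical_fov" (degrees; the focal length in pixels is half the picture's height over the tangent of half this angle, whatever the lens; pixels are square), "cx", "cy" (the principal point, pixels), "view" (4x4, takes a point from world to camera coordinates). Camera axes: x right, y down, z forward; pixel columns grow to the right and rows downward; lengths in m; the calibration is good to about 2 mm. A picture is of the moment at which its call begins. There is no depth.
- close_job(): hands the job in, once; it reports no verdict.
The state is a dict: "t": time; "q": joint angles; "dq": joint speeds; "tau": joint torques, N m; "position": TCP position; "orientation": TCP orientation; "wrist_force": force on the tool from outside, world axes, zero at the start; "moment": the same for the moment, N m; "gripper_width": finger opening in m.
Only numpy, scipy, OpenCV 4.12 (cv2) and the standard library are available. Lean on these libraries where they do the work, as an engineer would, in place of code of your own. Each camera call takes 0.05 s, during which the arm holds its last target.

## Working session

There is one attempt and no reset: what is moved stays moved. The work goes in short steps, Python scripts to look and compute and a tool call to move; the robot and the scene stay as the last step left them, time stands still between calls to the robot, and variables do not carry over. Pictures are saved under pics/ and viewed, and the job is handed in when it is done.

Besides the shell and the picture viewer there is one more tool, called after "Call:" as a command line: name --pt "numbers of a row" for each row, then --argument value for the rest. apply_moves: Moves the arm, as the interface text tells. Its arguments: {"type":"object","properties":{"grip":{"type":"array","items":{"type":"number"}},"linear":{"type":"array","items":{"type":"array","items":{"type":"number"}}},"yaw":{"type":"array","items":{"type":"number"}},"force":{"type":"number"}},"required":["grip","linear","yaw"]}

```bash
mkdir -p pics; ls
python3 - <<'E'
from station import *
import cv2
print(observe())
for n in ["scene","side","wrist"]:
    c=camera(n); cv2.imwrite(f"pics/a_{n}.png",c["pixels"][:,:,::-1]); print(n,c["vertical_fov"],c["cx"],c["cy"],c["view"].tolist())
E
```

```text
pics
{'t': 0.0, 'q': array([-1.46022466e-01,  3.42706031e-01,  1.52500659e+00, -2.17403904e-05,
        1.27539559e+00, -1.46031247e-01]), 'dq': array([ 0.00157303,  0.00074891,  0.00142404, -0.00215292, -0.00277535,
        0.00119251]), 'tau': array([ 5.72253757e-04, -4.33677435e+01, -2.46005630e+01, -7.37992127e-05,
        7.83137977e-03, -1.18290802e-05]), 'position': array([5.24556827e-01, 6.83886904e-05, 1.99138298e-01]), 'orientation': array([-2.22057324e+00, -2.22060683e+00,  1.44615462e-03]), 'wrist_force': array([-0.12687381,  0.12911446, -0.25997126]), 'moment': array([ 0.02946053, -0.00797428, -0.04212671]), 'gripper_width': 0.08585519695236712}
scene 55.232422238914985 315.837006452663 194.40472911762146 [[0.20292022156679332, 0.9791644170274939, 0.007773551729506707, -0.12423851394999742], [0.8280384020698128, -0.16735290652581933, -0.5351125202936586, -0.3762607747101531], [-0.5226622125014918, 0.11502195053366221, -0.8447450281111321, 1.4951468906354792], [0.0, 0.0, 0.0, 1.0]]
side 47.266250544954076 323.83483145576554 206.10796573528063 [[-0.8578310582325516, -0.5138794670328902, 0.007332727569867896, 0.49244580003638244], [-0.3054336637433229, 0.49828900675925064, -0.8114298138441858, 0.29269239445571527], [0.4133233027352218, -0.6983093577382966, -0.5844038743122567, 1.3104263049474731], [0.0, 0.0, 0.0, 1.0]]
wrist 68.450154450533 319.57203638165464 195.5724419496511 [[0.9999990664322596, 0.0004157786125982701, -0.0013016384892919574, -0.5242960950969063], [0.0007697706927192397, -0.9584595589686895, 0.2852274202713123, -0.03691061646790792], [-0.0011289763913080687, -0.2852281559553553, -0.9584589842359544, 0.37843150043261176], [0.0, 0.0, 0.0, 1.0]]
```

View pics/a_scene.png

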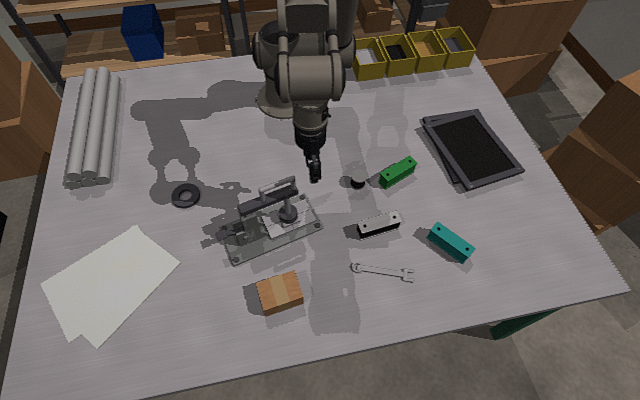

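View pics/a_side.png

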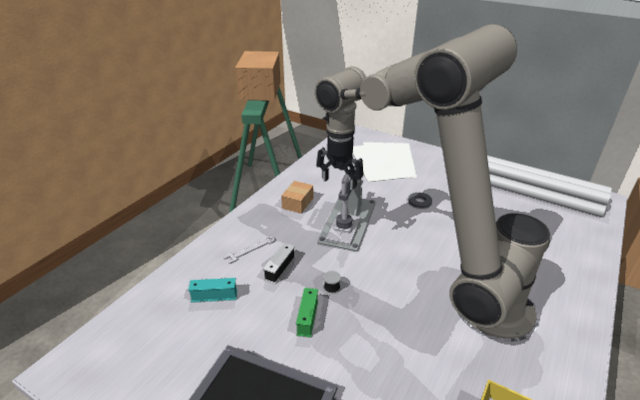

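View pics/a_wrist.png

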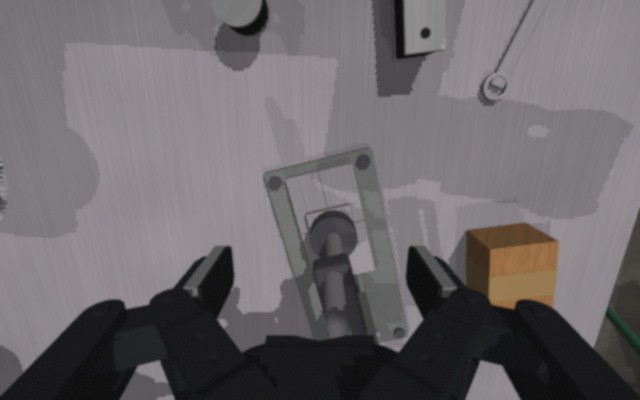

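```bash
cat > h.py <<'E'
import numpy as np, cv2
def cam(c):
    f=200/np.tan(np.radians(c["vertical_fov"]/2)); return f,c["cx"],c["cy"],np.array(c["view"])
def p2w(c,u,v,z):
    f,cx,cy,V=cam(c); d=V[:3,:3].T@np.array([(u-cx)/f,(v-cy)/f,1]); o=-V[:3,:3].T@V[:3,3]
    return o+d*(z-o[2])/d[2]
def w2p(c,p):
    f,cx,cy,V=cam(c); q=V[:3,:3]@np.asarray(p)+V[:3,3]; return np.array([cx+f*q[0]/q[2],cy+f*q[1]/q[2]])
def crop(img,name,x0,y0,w,h,s):
    im=cv2.resize(img[y0:y0+h,x0:x0+w,::-1],None,fx=s,fy=s,interpolation=cv2.INTER_CUBIC); cv2.imwrite(name,im)
E
python3 - <<'E'
from station import *
from h import *
import pickle
d={n:camera(n) for n in ["scene","side","wrist"]}
pickle.dump(d,open("c0.pkl","wb"))
crop(d["scene"]["pixels"],"pics/b1.png",190,165,140,105,5)
crop(d["scene"]["pixels"],"pics/b2.png",340,145,140,100,5)
crop(d["wrist"]["pixels"],"pics/b3.png",220,130,200,150,4)
crop(d["side"]["pixels"],"pics/b4.png",250,150,140,110,5)
E
```

```text
(no output)
```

View pics/b1.png

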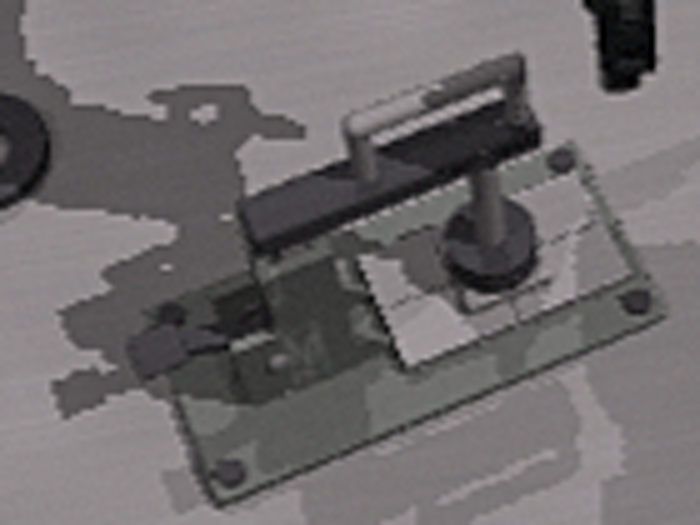

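View pics/b2.png

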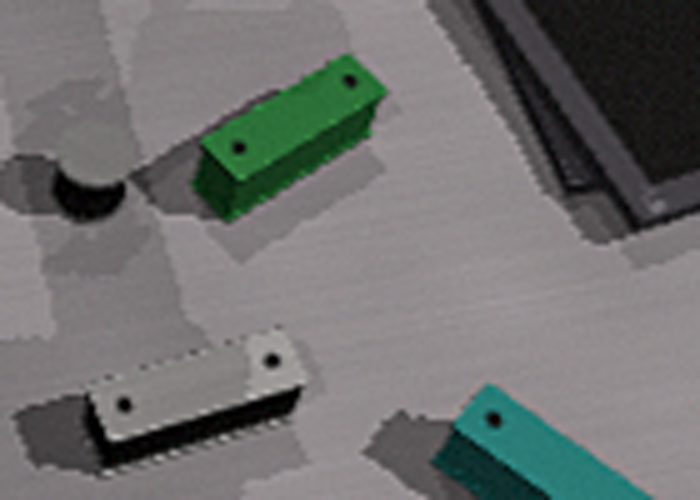

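View pics/b3.png

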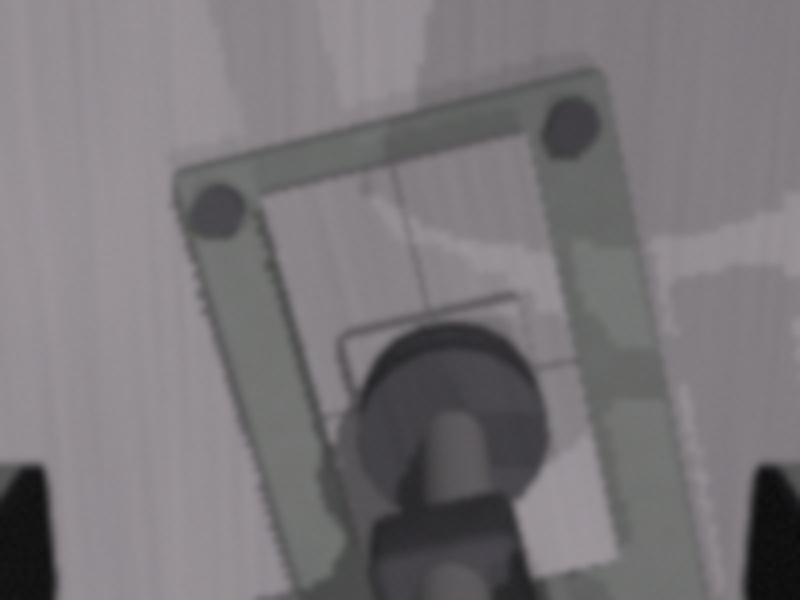

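View pics/b4.png

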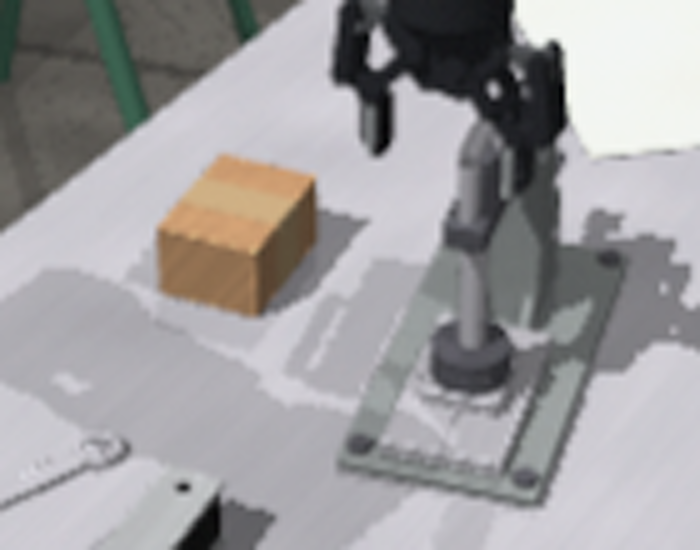

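Run:
```python
from h import *
import pickle
d=pickle.load(open("c0.pkl","rb")); w,s,sd=d["wrist"],d["scene"],d["side"]
P=lambda n,c,x,y,x0,y0,k,z: (print(n,(r:=p2w(c,x0+(x+.5)/k-.5,y0+(y+.5)/k-.5,z)).round(4)),r)[1]
W=lambda n,x,y,z=.024:P(n,w,x,y,220,130,4,z)
a=W("bed FL",258,193);b=W("bed BL",530,133);c=W("bed BR",620,555);e1=W("line y top",392,165);e2=W("line",428,308);x1=W("xl r",578,361);x2=W("xl l",330,413)
print(np.linalg.norm(a-b),np.linalg.norm(b-c), "angles",[np.degrees(np.arctan2(*(v)[1::-1])) for v in (b-a,b-c,e1-e2,x1-x2)], "ctr",(a+c)/2)
S=lambda n,x,y,z:P(n,s,x,y,190,165,5,z)
a=S("bed +y front",580,180,.024);b=S("+y back",635,275,.024);c=S("-y back",405,370,.024)
print(np.linalg.norm(a-b),np.linalg.norm(b-c),[np.degrees(np.arctan2(*(v)[1::-1])) for v in (b-a,b-c)],"ctr",(a+c)/2)
a=S("base",215,500,.012);b=S("base",662,308,.012);print(np.linalg.norm(a-b),np.degrees(np.arctan2(*(b-a)[1::-1])))
S("hdl-",352,125,.225);S("hdl+",515,65,.225)
M=lambda n,x,y:P(n,s,x,y,340,145,5,.052)
p=[M("m",88,393),M("m",285,328),M("m",305,385),M("m",108,440)]
print("mount",np.mean(p,0),[np.linalg.norm(p[i]-p[i-1]) for i in range(4)],[np.degrees(np.arctan2(*(v)[1::-1])) for v in (p[1]-p[0],p[2]-p[3])])
h1,h2=M("hole",124,405),M("hole",272,360);print((h1+h2)/2,np.degrees(np.arctan2(*(h2-h1)[1::-1])))
```

```text
bed FL [ 0.4816 -0.0087  0.024 ]
bed BL [0.5637 0.0098 0.024 ]
bed BR [ 0.5983 -0.1325  0.024 ]
line y top [0.5223 0.     0.024 ]
line [ 0.5335 -0.0455  0.024 ]
xl r [ 0.5812 -0.0632  0.024 ]
xl l [ 0.5023 -0.0812  0.024 ]
0.08416139874596337 0.1465128654206587 angles [np.float64(12.675886038579389), np.float64(103.66858342962183), np.float64(103.81364658937761), np.float64(12.799097070149953)] ctr [ 0.53992154 -0.07060121  0.024     ]
bed +y front [ 0.492  -0.0085  0.024 ]
+y back [0.5662 0.0118 0.024 ]
-y back [ 0.6021 -0.1364  0.024 ]
0.07695422183956986 0.15243850027761813 [np.float64(15.292940561861867), np.float64(103.62122531735834)] ctr [ 0.54706014 -0.07247005  0.024     ]
base [ 0.6569 -0.2566  0.012 ]
base [0.5859 0.0248 0.012 ]
0.29030063669988126 104.164696115026
hdl- [ 0.5565 -0.1391  0.225 ]
hdl+ [ 0.5357 -0.0492  0.225 ]
m [0.6172 0.1249 0.052 ]
m [0.5977 0.2546 0.052 ]
m [0.6379 0.254  0.052 ]
m [0.6498 0.1283 0.052 ]
mount [0.6256678  0.19044074 0.052     ] [np.float64(0.03280469620605045), np.float64(0.13120275243415808), np.float64(0.04014009365128075), np.float64(0.12628238444809992)] [np.float64(98.5307251810434), np.float64(95.43064546468543)]
hole [0.6293 0.1438 0.052 ]
hole [0.6175 0.2399 0.052 ]
[0.62341816 0.19183938 0.052     ] 96.97491072078017
```

Run:
```python
from h import *
import pickle
d=pickle.load(open("c0.pkl","rb")); w,s,sd=d["wrist"],d["scene"],d["side"]
V=w["view"];print("wristcam",-V[:3,:3].T@V[:3,3])
im=sd["pixels"].copy()
for h in range(0,401,50):
    u=w2p(sd,[.5245,0,.2+h/1000]); cv2.circle(im,(int(u[0]),int(u[1])),1,(255,0,0),-1); print(h,u.round())
crop(im,"pics/c1.png",270,20,160,190,3.1)
```

```text
wristcam [0.52484213 0.0727666  0.3728467 ]
0 [338. 196.]
50 [339. 183.]
100 [339. 169.]
150 [339. 154.]
200 [340. 138.]
250 [340. 122.]
300 [341. 105.]
350 [341.  87.]
400 [342.  68.]
```

View pics/c1.png

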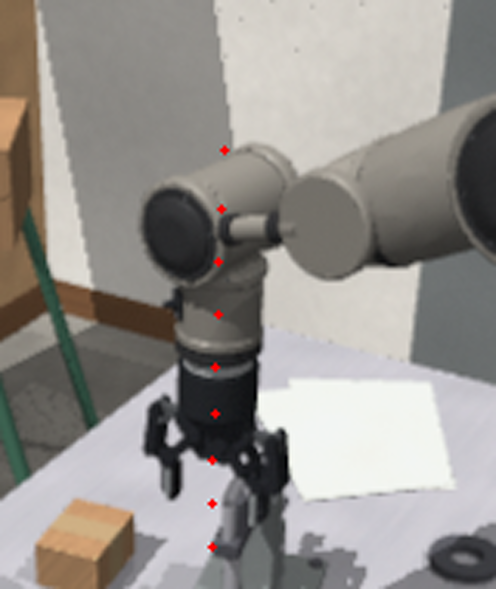

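Call:
apply_moves --grip '[-1,-1,-1,-1,-1,-1]' --pt "0 0 -45" --pt "0 0 -90" --pt "-30 10 -90" --pt "-60 15 -90" --pt "-93 22 -90" --pt "-93 22 -90" --yaw '[0,0,-0.1,-0.2,-0.239,-0.239]'

```text
t: 0.9
position: [0.5473, -0.0964, 0.2892]
orientation: [1.944, 2.467, -0.002]
wrist_force: [-0.5, 0.1, -0.5]
gripper_width: 0.0851
```

Run:
```python
from station import *
from h import *
c=camera("wrist"); im=c["pixels"].copy()
yh=np.array([-.2368,.9716,0]);hd=np.array([.5467,-.0934,.225])
for k in(-.038,0,.038):
    u=w2p(c,hd+yh*k);print(u); cv2.circle(im,(int(round(u[0])),int(round(u[1]))),2,(255,0,0),-1)
crop(im,"pics/d1.png",0,0,640,400,1.25)
```

```text
[319.87262833 235.74693904]
[319.77356887 194.26162618]
[319.66539674 148.95999682]
```

View pics/d1.png

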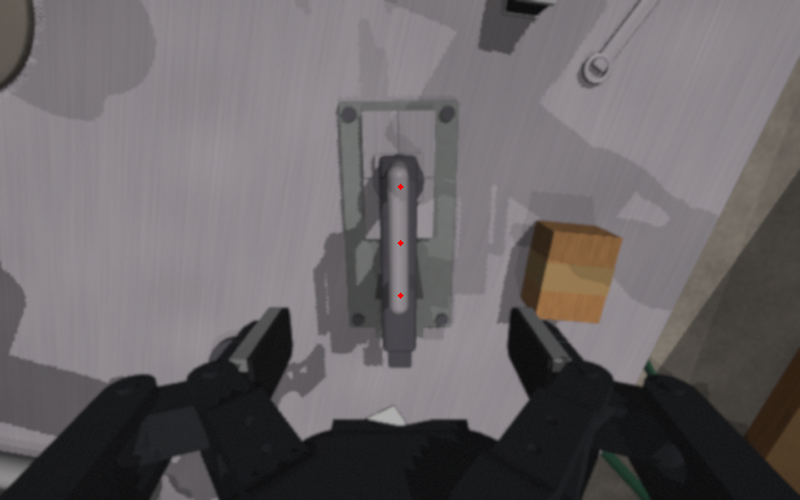

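The pictures show the handle running straight up the wrist image, at about u=399 of 800 between v=170 and 305. My three computed points lie on the bar, so I go down and grip.

Call:
apply_moves --grip '[-1,-1,-1,0.3,1,1,1,1,1,1,1]' --pt "3 0 40" --pt "3 0 70" --pt "3 0 83" --pt "3 0 83" --pt "3 0 83" --pt "3 0 83" --pt "3 0 83" --pt "3 0 83" --pt "3 0 83" --pt "3 0 83" --pt "3 0 83" --yaw '[0,0,0,0,0,0,0,0,0,0,0]' --force 80

```text
t: 2.05
position: [0.5463, -0.0901, 0.2069]
orientation: [1.941, 2.47, 0.0]
wrist_force: [-0.1, 0.6, 0.2]
gripper_width: 0.0002
```

Run:
```python
from station import *
from h import *
print(observe()["position"])
c=camera("wrist");crop(c["pixels"],"pics/e1.png",0,0,640,400,1.25)
c=camera("scene");crop(c["pixels"],"pics/e2.png",200,130,160,120,5)
c=camera("side");crop(c["pixels"],"pics/e3.png",280,130,120,120,5)
```

```text
[ 0.54629295 -0.09008919  0.20686435]
```

View pics/e1.png

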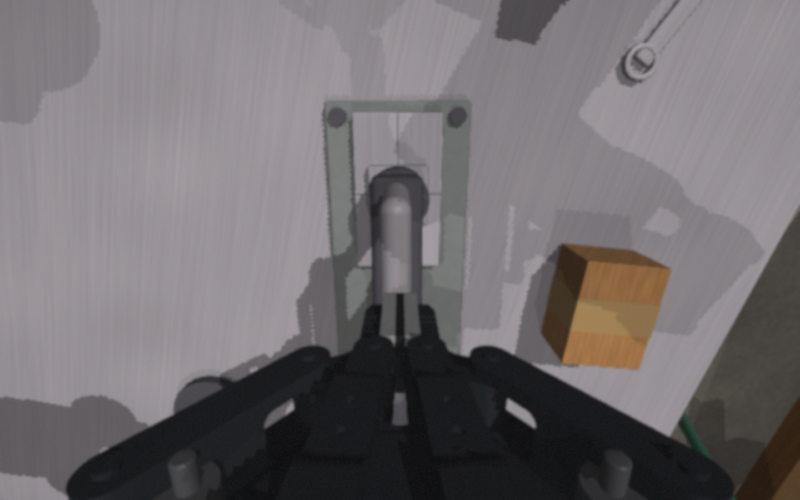

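View pics/e2.png

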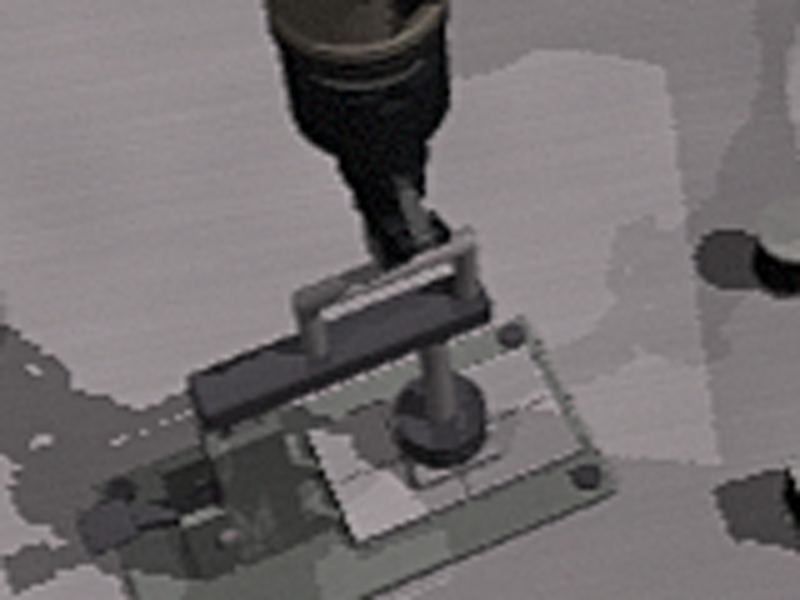

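View pics/e3.png

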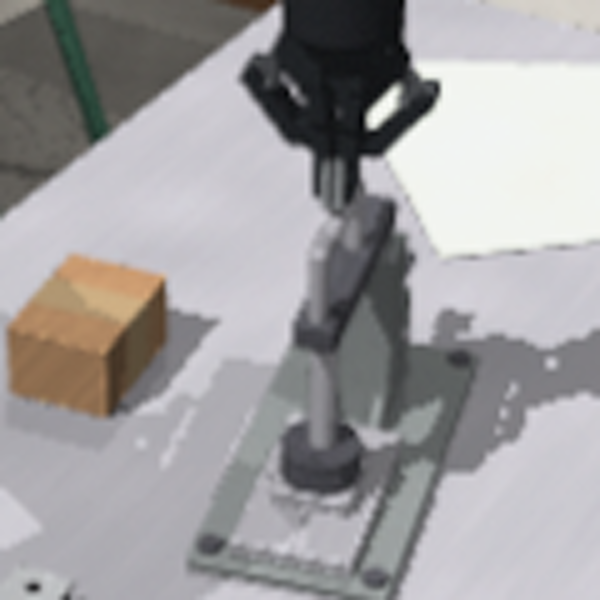

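```bash
cat >> h.py <<'E'
def tri(c1,p1,c2,p2):
    A=[];
    for c,p in((c1,p1),(c2,p2)):
        f,cx,cy,V=cam(c); K=np.array([[f,0,cx],[0,f,cy],[0,0,1]]); A.append(K@V[:3])
    X=cv2.triangulatePoints(A[0],A[1],np.array(p1,float).reshape(2,1),np.array(p2,float).reshape(2,1)); X=(X[:3]/X[3]).ravel()
    return X.round(4),(w2p(c1,X)-p1).round(1),(w2p(c2,X)-p2).round(1)
E
python3 - <<'E'
from h import *
import pickle
from station import *
d=pickle.load(open("c0.pkl","rb")); s,sd=d["scene"],d["side"]
p=observe()["position"];print(w2p(s,p),w2p(sd,p))
print("tip",tri(s,[280,182.4],sd,[347.4,171.6]))
S=lambda x,y:[200+(x+.5)/5-.5,130+(y+.5)/5-.5]; D=lambda x,y:[280+(x+.5)/5-.5,130+(y+.5)/5-.5]
print("bar+y end",tri(s,S(468,240),sd,D(320,232)))
print("bar -y end",tri(s,S(307,300),sd,D(355,205)))
print("arm end bottom", [w2p(c,[.5467,-.0934,z]) for z in(.2,.225) for c in(s,sd)])
for n,c in(("scene",s),("side",sd)):
    c2=camera(n); im=c2["pixels"].copy()
    yh=np.array([-.2368,.9716,0]);hd=np.array([.5467,-.0934,.225])
    for k in(-.045,0,.045):
        u=w2p(c2,hd+yh*k);print(n,u.round(1)); cv2.circle(im,tuple(int(round(t)) for t in u),1,(255,0,0),-1)
    u=w2p(c2,p); cv2.circle(im,tuple(int(round(t)) for t in u),1,(0,255,0),-1)
    crop(im,f"pics/f_{n}.png",*( (220,140) if n=="scene" else (310,140)),80,70,8)
E
```

```text
[278.52399882 187.13733096] [345.98017488 179.25245569]
tip (array([ 0.5455, -0.0884,  0.2347]), array([-1.7, -1.5]), array([-1.1,  0.6]))
bar+y end (array([ 0.54  , -0.0525,  0.239 ]), array([-1.8, -1.6]), array([-1.2,  0.6]))
bar -y end (array([ 0.5524, -0.1354,  0.2149]), array([0.6, 0.6]), array([ 0.4, -0.2]))
arm end bottom [array([277.52159083, 188.84909112]), array([346.28644019, 180.52195003]), array([276.79298155, 183.66200166]), array([346.56655846, 173.96082767])]
scene [260.8 189.7]
scene [276.8 183.7]
scene [292.4 177.7]
side [350.1 167.1]
side [346.6 174. ]
side [342.9 181.2]
```

View pics/f_scene.png

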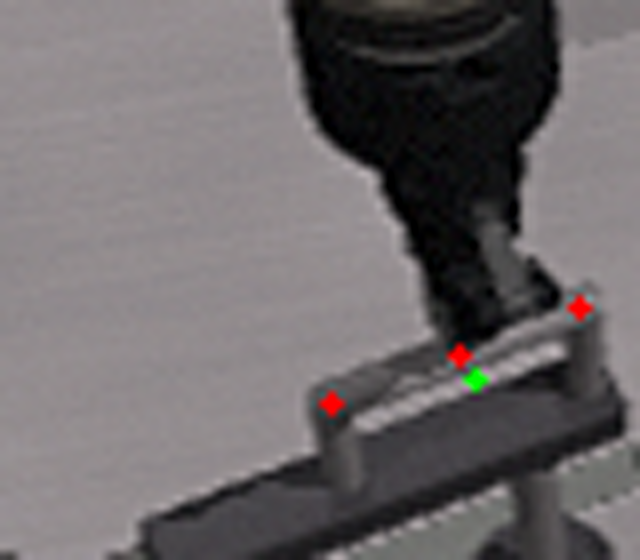

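View pics/f_side.png

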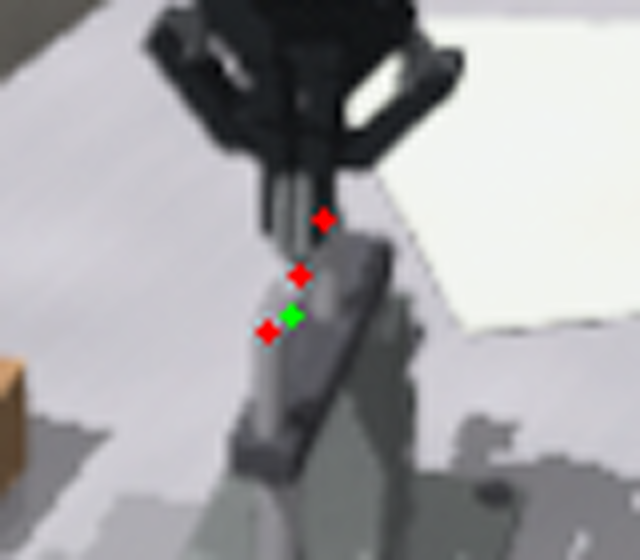

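Run:
```python
from h import *
from station import *
o=observe();p=o["position"];c=camera("wrist");s=camera("scene");sd=camera("side")
print(o["q"],o["gripper_width"],p)
for dz in(0,.01,.019,.03,.04,.05): print(dz,w2p(c,p+[0,0,dz]).round(1),w2p(s,p+[0,0,dz]).round(1),w2p(sd,p+[0,0,dz]).round(1))
V=c["view"];print("wristcam",-V[:3,:3].T@V[:3,3])
crop(c["pixels"],"pics/g1.png",240,140,160,120,5)
```

```text
[-3.01878888e-01  3.89568313e-01  1.43240318e+00 -3.01758863e-05
  1.31959060e+00 -5.40795489e-01] 5.1230924812188e-05 [ 0.54630445 -0.09010918  0.20678442]
0 [319.6 227.5] [278.5 187.1] [346.  179.3]
0.01 [319.6 233.9] [278.2 185.1] [346.1 176.6]
0.019 [319.6 240.4] [278.  183.2] [346.2 174.2]
0.03 [319.7 249.2] [277.7 180.8] [346.3 171.3]
0.04 [319.7 258.3] [277.4 178.6] [346.4 168.6]
0.05 [319.7 268.7] [277.1 176.4] [346.5 165.9]
wristcam [ 0.52896317 -0.01941633  0.38013671]
```

View pics/g1.png

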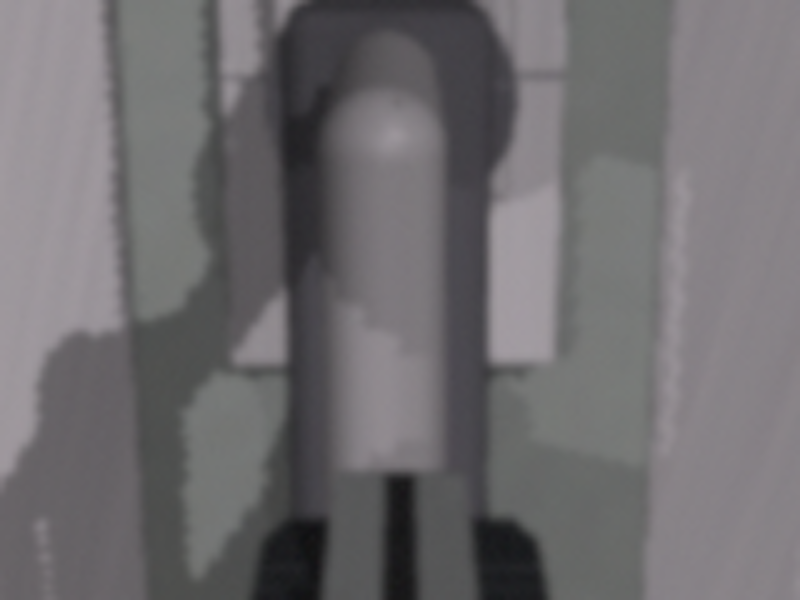

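Call:
apply_moves --grip '[-1,-1,-1,-1,-1,-1,-1]' --pt "0 0 0" --pt "0 0 0" --pt "0 0 0" --pt "0 0 0" --pt "0 0 10" --pt "-3 0 25" --pt "-3 0 25" --yaw '[0,0,0,0,0,0,0]'

```text
t: 3.15
position: [0.5457, -0.0928, 0.1794]
orientation: [-1.939, -2.467, 0.003]
wrist_force: [-0.4, 0.3, 0.0]
gripper_width: 0.0854
```

Run:
```python
from station import *
from h import *
o=observe();print(o["position"],o["gripper_width"],o["wrist_force"])
c=camera("wrist");crop(c["pixels"],"pics/h1.png",0,0,640,400,1.25)
s=camera("scene");crop(s["pixels"],"pics/h2.png",220,130,100,90,6)
c=camera("side");crop(c["pixels"],"pics/h3.png",300,120,100,100,6)
print(w2p(s,o["position"]),w2p(c,o["position"]))
```

```text
[ 0.54569381 -0.09275496  0.17937416] 0.08544171316263494 [-0.4458649   0.34398217  0.01372221]
[278.27816372 192.62852406] [346.23476651 186.01903242]
```

View pics/h1.png

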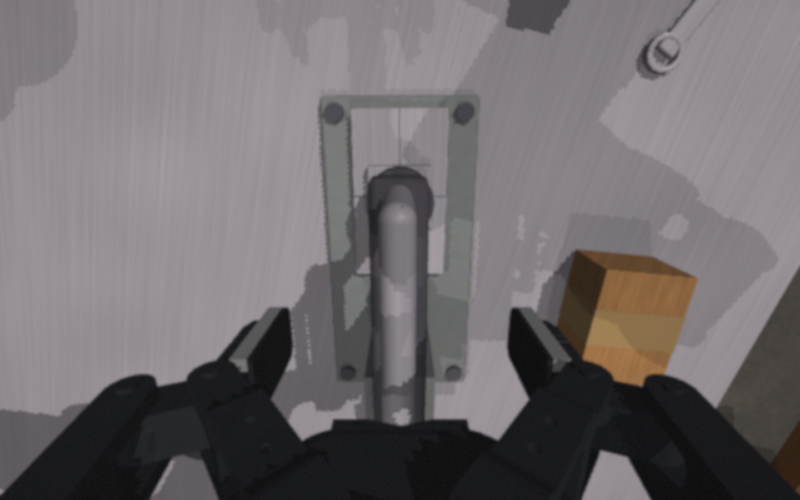

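View pics/h2.png

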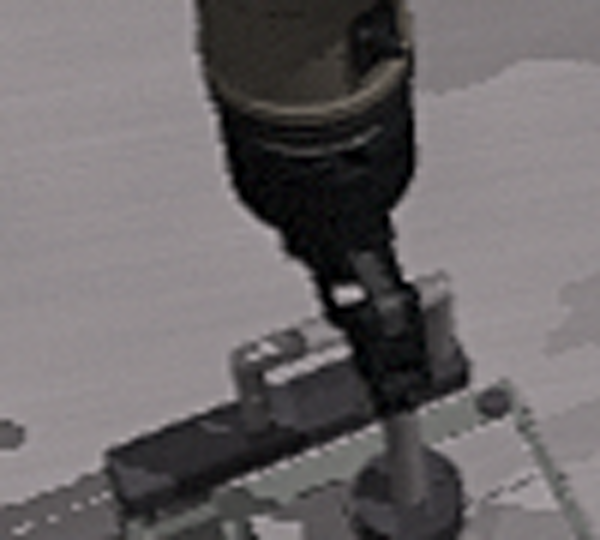

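View pics/h3.png

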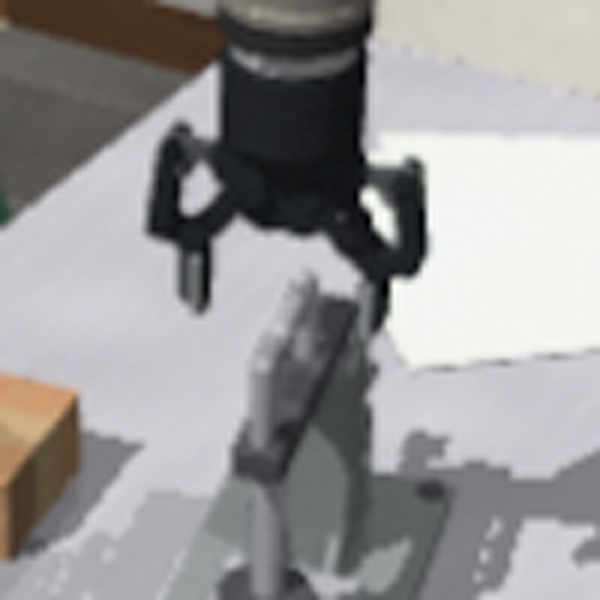

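Run:
```python
from station import *
from h import *
s=camera("scene");c=camera("side")
print(tri(s,[285,197.5],c,[332.5,170.5]))
p=observe()["position"]; xh=np.array([.9716,.2368,0])
for z in(0,.015,.03,.045): print(z,w2p(s,p+xh*.0475+[0,0,z]),w2p(c,p+xh*.0475+[0,0,z]),w2p(c,p-xh*.0475+[0,0,z]))
```

```text
(array([ 0.5936, -0.0808,  0.2287]), array([-0.7, -0.6]), array([-0.5,  0.2]))
0 [284.98926457 206.10263724] [331.92778175 182.65091619] [360.00152543 187.52744471]
0.015 [284.64598898 203.20775255] [332.00872966 178.79856428] [360.25054811 183.64546309]
0.03 [284.29398025 200.23922026] [332.09063088 174.90084369] [360.5025484  179.71706412]
0.045 [283.93290083 197.19419369] [332.17350235 170.95694821] [360.75758001 175.74141025]
```

Call:
apply_moves --grip '[-1,0.3,1,1,1,1,1,1,1]' --pt "0 1 3" --pt "0 1 3" --pt "0 1 3" --pt "0 1 3" --pt "0 1 3" --pt "0 1 3" --pt "0 1 3" --pt "0 1 3" --pt "0 1 3" --yaw '[0,0,0,0,0,0,0,0,0]' --force 80

```text
t: 4.3
position: [0.5451, -0.0934, 0.1791]
orientation: [-1.938, -2.467, 0.007]
wrist_force: [-11.6, -3.2, 7.5]
gripper_width: 0.0112
```

Run:
```python
from station import *
from h import *
o=observe();print(o["position"],o["gripper_width"],o["wrist_force"],o["moment"])
s=camera("scene");a=s["pixels"][130:220,220:320]
c=camera("side");b=c["pixels"][120:210,300:400]
crop(np.hstack([a,b]),"pics/i.png",0,0,200,90,4)
```

```text
[ 0.54508012 -0.0934375   0.179116  ] 0.011218233590816152 [-11.61681473  -3.21155687   7.54554668] [-0.48050544  2.08881128  0.04244418]
```

View pics/i.png

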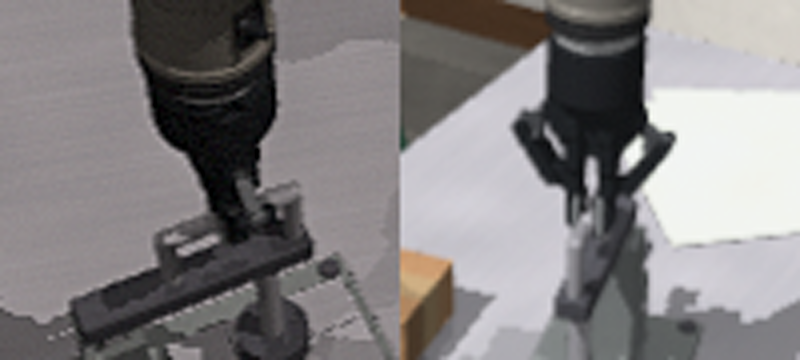

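Call:
apply_moves --grip '[-0.3,-0.7,-0.7,-0.7,-0.7,-0.7]' --pt "0 0 0" --pt "0 0 0" --pt "0 -2 0" --pt "0 -2 10" --pt "0 -2 18" --pt "0 -2 18" --yaw '[0,0,0,0,0,0]'

```text
t: 5.0
position: [0.5451, -0.0929, 0.159]
orientation: [-1.939, -2.468, 0.002]
wrist_force: [-0.1, 0.1, -0.3]
gripper_width: 0.0727
```

Run:
```python
from station import *
from h import *
o=observe();print(o["position"],o["gripper_width"],o["wrist_force"],o["moment"])
s=camera("scene");a=s["pixels"][130:220,220:320]
c=camera("side");b=c["pixels"][120:210,300:400]
crop(np.hstack([a,b]),"pics/j.png",0,0,200,90,4)
c=camera("wrist");crop(c["pixels"],"pics/j1.png",160,100,320,300,2)
```

```text
[ 0.54509803 -0.09288908  0.15895183] 0.07273680156055638 [-0.06163731  0.06031974 -0.30133814] [-0.02546308 -0.04717116  0.04976386]
```

View pics/j.png

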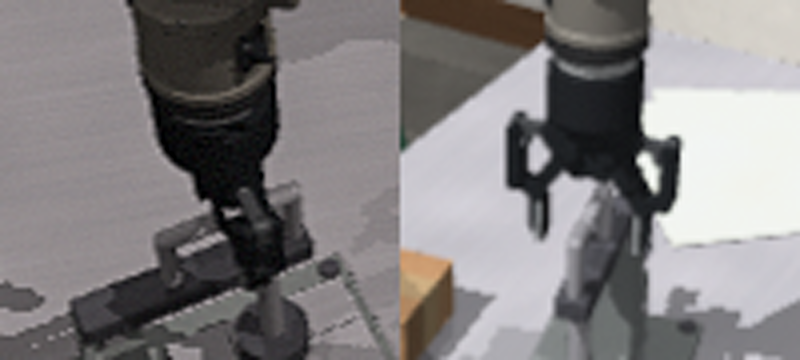

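View pics/j1.png

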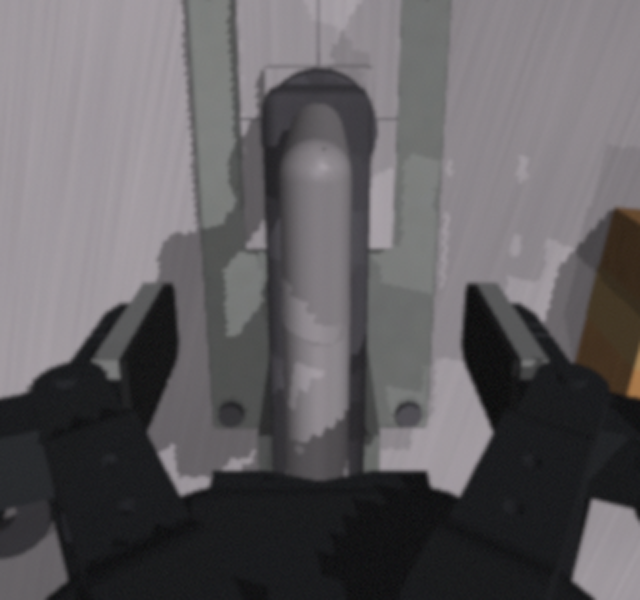

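Call:
apply_moves --grip '[0,0.4,1,1,1,1,1]' --pt "0 0 0" --pt "0 0 0" --pt "0 0 0" --pt "0 0 0" --pt "0 0 0" --pt "0 0 0" --pt "0 0 0" --yaw '[0,0,0,0,0,0,0]' --force 80

```text
t: 5.85
position: [0.5452, -0.0934, 0.1611]
orientation: [-1.94, -2.47, 0.002]
wrist_force: [-5.0, -1.1, 3.3]
gripper_width: 0.0121
```

Run:
```python
from station import *
from h import *
o=observe();print(o["position"],o["gripper_width"],o["wrist_force"],o["moment"])
s=camera("scene");a=s["pixels"][130:220,220:320]
c=camera("side");b=c["pixels"][120:210,300:400]
crop(np.hstack([a,b]),"pics/k.png",0,0,200,90,4)
```

```text
[ 0.54516618 -0.09342089  0.16107567] 0.01207858349674853 [-5.0400014  -1.05707284  3.27904747] [-0.19758249  0.79802283  0.0502195 ]
```

View pics/k.png

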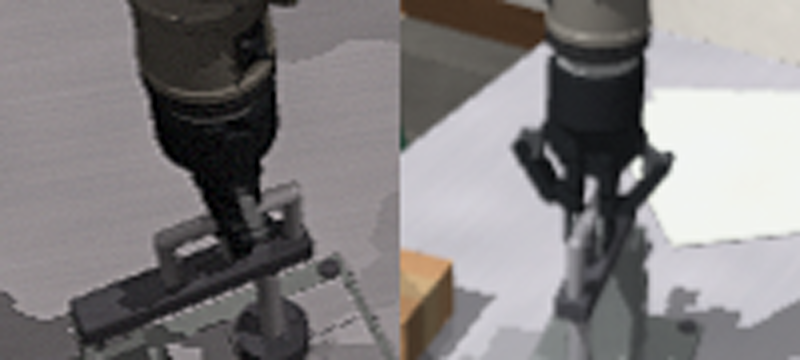

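Call:
apply_moves --grip '[1,1,1,1]' --pt "0 -1 -5" --pt "0 -1 -11" --pt "0 -1 -17" --pt "0 -1 -23" --yaw '[0,0,0,0]' --force 90

```text
t: 6.35
position: [0.5451, -0.0934, 0.1826]
orientation: [-1.94, -2.469, 0.0]
wrist_force: [4.4, -0.6, -13.9]
gripper_width: 0.0118
```

Run:
```python
from station import *
from h import *
o=observe();print(o["position"],o["gripper_width"],o["wrist_force"],o["moment"])
s=camera("scene");a=s["pixels"][130:220,220:320]
c=camera("side");b=c["pixels"][120:210,300:400]
crop(np.hstack([a,b]),"pics/l.png",0,0,200,90,4)
```

```text
[ 0.54507634 -0.09338959  0.18257915] 0.01184861209455548 [  4.36288125  -0.5931584  -13.94613039] [-0.28765795 -0.72667652  0.07614949]
```

View pics/l.png

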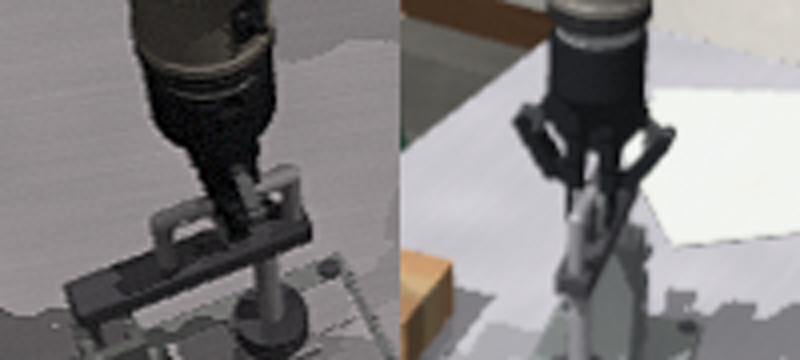

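Call:
apply_moves --grip '[1,1,1,1,1,1,1,1,1]' --pt "0 0 -6" --pt "0 0 -12" --pt "0 0 -18" --pt "0 0 -24" --pt "0 0 -30" --pt "0 0 -36" --pt "0 0 -42" --pt "0 0 -49" --pt "0 0 -49" --yaw '[0,0,0,0,0,0,0,0,0]'

```text
t: 7.35
position: [0.5452, -0.0934, 0.2333]
orientation: [1.94, 2.47, 0.0]
wrist_force: [2.3, -0.3, -8.0]
gripper_width: 0.0119
```

Run:
```python
from station import *
from h import *
o=observe();print(o["position"],o["gripper_width"],o["wrist_force"],o["moment"])
s=camera("scene");a=s["pixels"][120:240,220:320]
c=camera("side");b=c["pixels"][120:240,300:400]
crop(np.hstack([a,b]),"pics/m.png",0,0,200,120,4)
```

```text
[ 0.54521446 -0.09343192  0.23325038] 0.011915437989274266 [ 2.2980314  -0.26425955 -7.98779226] [-0.11514535 -0.33286647  0.05844094]
```

View pics/m.png

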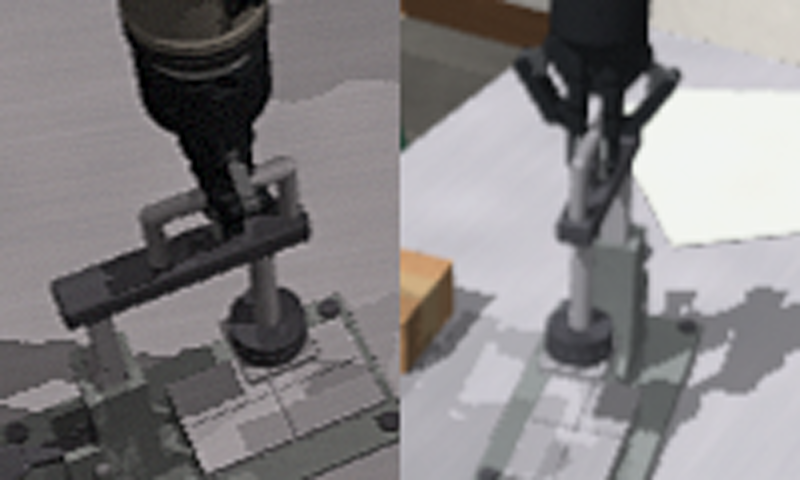

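Call:
apply_moves --grip '[1,1,1,-0.6,-0.6,-0.6,-0.6,-0.6,-0.6]' --pt "0 0 4" --pt "0 0 8" --pt "0 0 8" --pt "0 0 8" --pt "0 0 8" --pt "0 0 8" --pt "0 0 -30" --pt "0 0 -70" --pt "0 0 -70" --yaw '[0,0,0,0,0,0,0,0,0]'

```text
t: 8.35
position: [0.5471, -0.0941, 0.3089]
orientation: [1.934, 2.462, 0.006]
wrist_force: [0.9, -0.3, 1.0]
gripper_width: 0.0683
```

Run:
```python
from station import *
from h import *
o=observe();print(o["position"],o["gripper_width"],o["wrist_force"])
s=camera("scene");a=s["pixels"][120:240,200:330]
c=camera("side");b=c["pixels"][120:240,290:420]
crop(np.hstack([a,b]),"pics/n.png",0,0,260,120,3)
c=camera("wrist");crop(c["pixels"],"pics/n1.png",0,0,640,400,1.25)
import pickle;pickle.dump({n:camera(n) for n in("scene","side","wrist")},open("c1.pkl","wb"))
```

```text
[ 0.5471464  -0.09406658  0.30889678] 0.0683045523860909 [ 0.91004423 -0.27590417  1.03371823]
```

View pics/n.png

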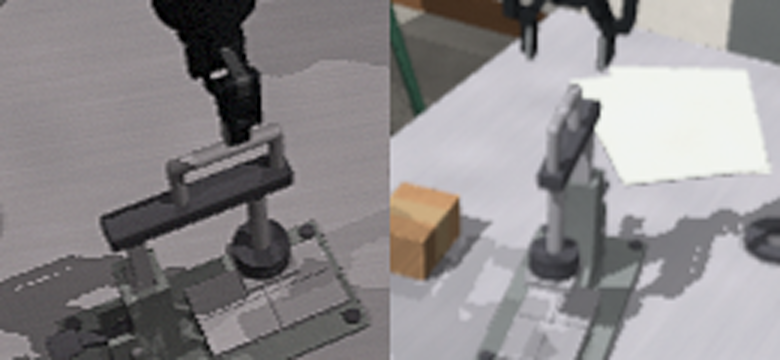

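View pics/n1.png

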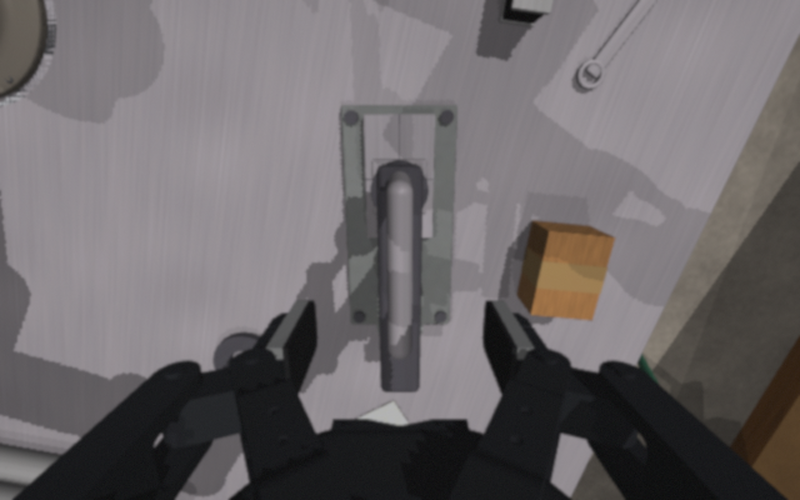

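```bash
python3 - <<'E'
from h import *
import pickle
d=pickle.load(open("c1.pkl","rb"))
bed=np.array([.5415,-.072,0]);yh=np.array([-.2368,.9716,0])
for n,x0,y0 in(("scene",200,120),("side",290,110)):
    im=d[n]["pixels"].copy()
    im=cv2.resize(im[y0:y0+90,x0:x0+130],None,fx=6,fy=6,interpolation=cv2.INTER_CUBIC)
    for h,col in((.048,(0,255,0)),(.064,(255,0,0)),(.08,(0,0,255))):
        for k in(-.067,.023):
            u=w2p(d[n],bed+yh*k+[0,0,.225+h]); cv2.circle(im,tuple(int(round((t-o+.5)*6)) for t,o in zip(u,(x0,y0))),3,col,-1)
    cv2.imwrite(f"pics/o_{n}.png",im[:,:,::-1])
E
python3 -c "
import cv2,numpy as np
cv2.imwrite('pics/o.png',cv2.resize(np.vstack([cv2.imread('pics/o_scene.png')[:,:],cv2.imread('pics/o_side.png')]),None,fx=.55,fy=.55,interpolation=cv2.INTER_AREA))"
```

```text
(no output)
```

View pics/o.png

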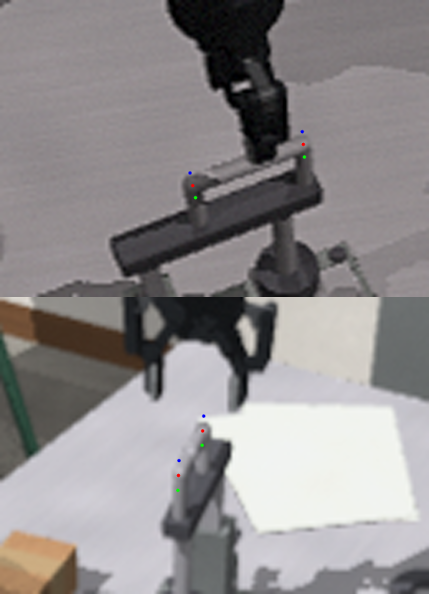

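Red dots (head = 0.064) lie on the bar in both views, so the head hangs on tooth 4. Next is the mount.

Call:
apply_moves --grip '[-1,-1,-1,-1,-1,-1,-1,-1]' --pt "40 25 0" --pt "80 55 0" --pt "120 85 0" --pt "160 115 0" --pt "190 140 0" --pt "200 148 20" --pt "200 148 40" --pt "200 148 40" --yaw '[0,0,0.05,0.1,0.117,0.117,0.117,0.117]'

```text
t: 9.45
position: [0.6398, 0.1364, 0.2582]
orientation: [-2.077, -2.35, 0.01]
wrist_force: [0.4, 0.2, -0.2]
gripper_width: 0.0853
```

Run:
```python
from station import *
from h import *
import pickle
o=observe();print(o["position"],o["gripper_width"],o["orientation"])
c=camera("wrist");crop(c["pixels"],"pics/p.png",0,0,640,400,1.25)
pickle.dump({"wrist":c,"scene":camera("scene")},open("c2.pkl","wb"))
```

```text
[0.63980954 0.13644208 0.25816252] 0.08532306483068848 [-2.07670403 -2.34971352  0.00976597]
```

View pics/p.png

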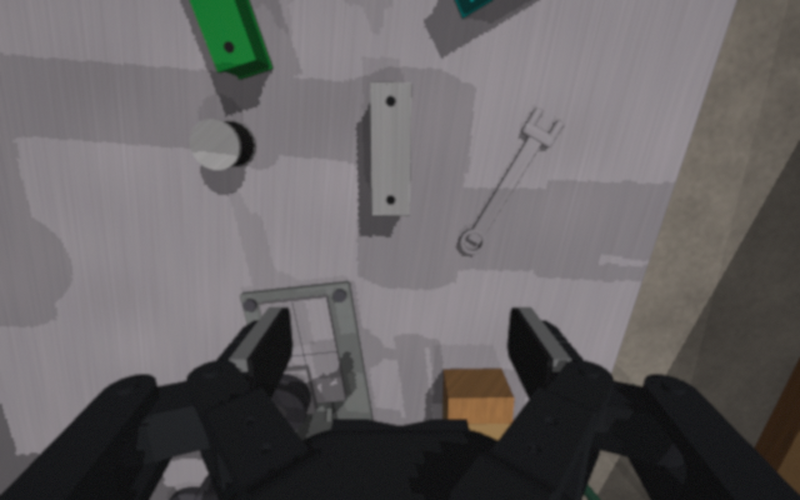

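Run:
```python
from h import *
from scipy.spatial.transform import Rotation as R
from station import *
import pickle
d=pickle.load(open("c2.pkl","rb"))["wrist"]
P=lambda x,y,z:p2w(d,(x+.5)/1.25-.5,(y+.5)/1.25-.5,z)
q=[P(371,83,.052),P(411,83,.052),P(410,216,.052),P(371,216,.052)]
print(np.round(q,4),np.mean(q,0),[np.linalg.norm(q[i]-q[i-1]).round(4) for i in range(4)])
h1,h2=P(391,200,.052),P(391,101,.052);m=(h1+h2)/2;v=h2-h1;print(m,np.degrees(np.arctan2(v[1],v[0])))
o=observe();Rt=R.from_rotvec(o["orientation"]).as_matrix();print(Rt.round(3),o["position"])
u=v/np.linalg.norm(v);u[2]=0
t=m+u*.05;t[2]=o["position"][2];print("target",t,"shift mm",(Rt.T@(t-o["position"])*1000).round(1))
```

```text
[[0.5962 0.2523 0.052 ]
 [0.634  0.257  0.052 ]
 [0.6501 0.1288 0.052 ]
 [0.6093 0.1237 0.052 ]] [0.62240351 0.1904594  0.052     ] [np.float64(0.1293), np.float64(0.0381), np.float64(0.1292), np.float64(0.0411)]
[0.62261858 0.19095945 0.052     ] 96.69644539200964
[[-0.122  0.993 -0.002]
 [ 0.993  0.122 -0.   ]
 [-0.    -0.002 -1.   ]] [0.64126263 0.13567304 0.26238436]
target [0.61678812 0.24061834 0.26238436] shift mm [107.1 -11.5   0. ]
```

Call:
apply_moves --grip '[-1,-1,-1,-1,-1,-1,-1,-1]' --pt "50 -6 0" --pt "95 -11 10" --pt "107 -11 50" --pt "107 -11 95" --pt "107 -11 140" --pt "107 -11 180" --pt "107 -11 205" --pt "107 -11 205" --yaw '[0.005,0.005,0.005,0.005,0.005,0.005,0.005,0.005]'

```text
t: 10.35
position: [0.6159, 0.2396, 0.0549]
orientation: [-2.087, -2.344, 0.008]
wrist_force: [-0.6, -0.1, -0.2]
gripper_width: 0.0857
```

Run:
```python
from station import *
from h import *
o=observe();p=o["position"];print(p,o["gripper_width"])
s=camera("scene");c=camera("side")
crop(np.hstack([s["pixels"][150:260,320:450],c["pixels"][190:300,220:350]]),"pics/q.png",0,0,260,110,3)
for z in(0,.03,.045): print(w2p(s,p+[.047,.005,z]).round(1),w2p(c,p+[.047,.005,z]).round(1),w2p(c,p+[-.047,-.005,z]).round(1))
```

```text
[0.61589671 0.23961547 0.05492974] 0.08567312065691046
[400.5 229. ] [257.2 261.5] [284.6 270.9]
[402.5 224.2] [256.4 254.1] [284.2 263.4]
[403.5 221.8] [256.  250.3] [284.  259.6]
```

View pics/q.png

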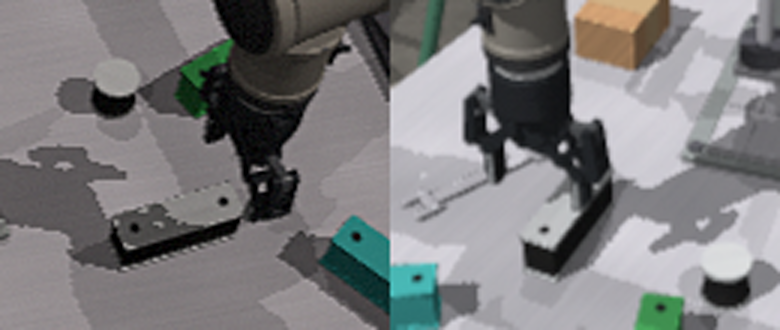

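Call:
apply_moves --grip '[-1,-1,-1,0,1,1,1,1]' --pt "0 0 35" --pt "0 0 62" --pt "0 0 62" --pt "0 0 62" --pt "0 0 62" --pt "0 0 62" --pt "0 0 62" --pt "0 0 62" --yaw '[0,0,0,0,0,0,0,0]' --force 50

```text
t: 11.25
position: [0.6188, 0.2412, -0.0017]
orientation: [2.086, 2.346, 0.005]
wrist_force: [-0.6, -0.5, 6.9]
gripper_width: 0.0394
```

Run:
```python
from station import *
from h import *
o=observe();p=o["position"];print(p,o["gripper_width"],o["wrist_force"])
s=camera("scene");c=camera("side")
crop(np.hstack([s["pixels"][150:260,320:450],c["pixels"][190:300,220:350]]),"pics/r.png",0,0,260,110,3)
```

```text
[ 0.61884204  0.24117703 -0.00170283] 0.03944532442215677 [-0.56959221 -0.46428544  6.87709033]
```

View pics/r.png

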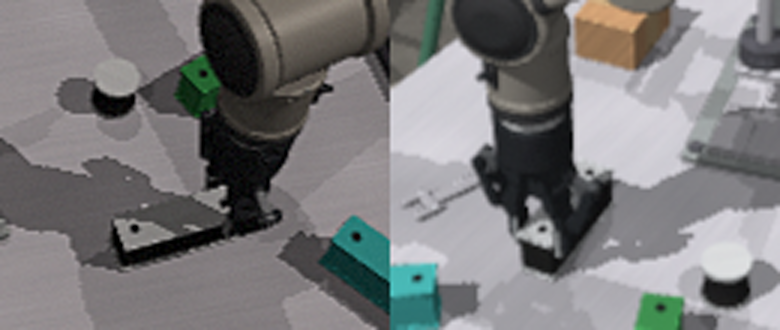

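Call:
apply_moves --grip '[1,1,1,1,1,1]' --pt "0 0 -5" --pt "0 0 -20" --pt "0 0 -60" --pt "0 0 -100" --pt "0 0 -130" --pt "0 0 -130" --yaw '[0,0,0,0,0,0]' --force 70

```text
t: 11.95
position: [0.6204, 0.2416, 0.1323]
orientation: [2.084, 2.343, 0.014]
wrist_force: [1.9, -0.1, -3.6]
gripper_width: 0.0382
```

Run:
```python
from station import *
from h import *
import pickle
o=observe();p=o["position"];print(p,o["orientation"],o["gripper_width"],o["wrist_force"],o["moment"])
s=camera("scene");c=camera("side");w=camera("wrist")
pickle.dump((s,c,w,o),open("c3.pkl","wb"))
crop(np.hstack([s["pixels"][120:250,300:450],c["pixels"][150:280,210:360]]),"pics/s.png",0,0,300,130,2.6)
crop(w["pixels"],"pics/s1.png",0,0,640,400,1.25)
```

```text
[0.62043172 0.24162623 0.13230303] [2.08364125 2.34321452 0.01407264] 0.03820231380768778 [ 1.89924795 -0.12522139 -3.63740571] [ 0.25714444 -0.04328622  0.03038348]
```

View pics/s.png

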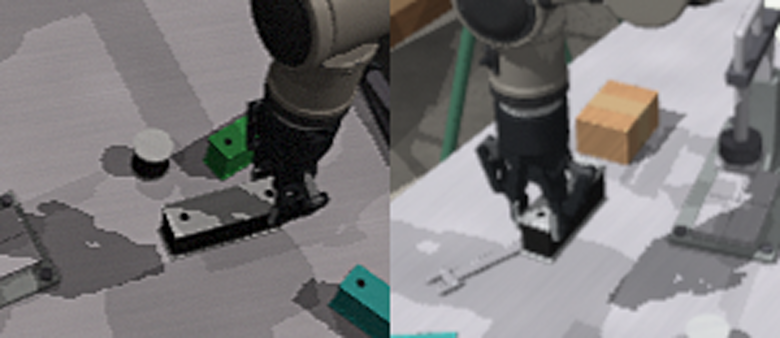

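View pics/s1.png

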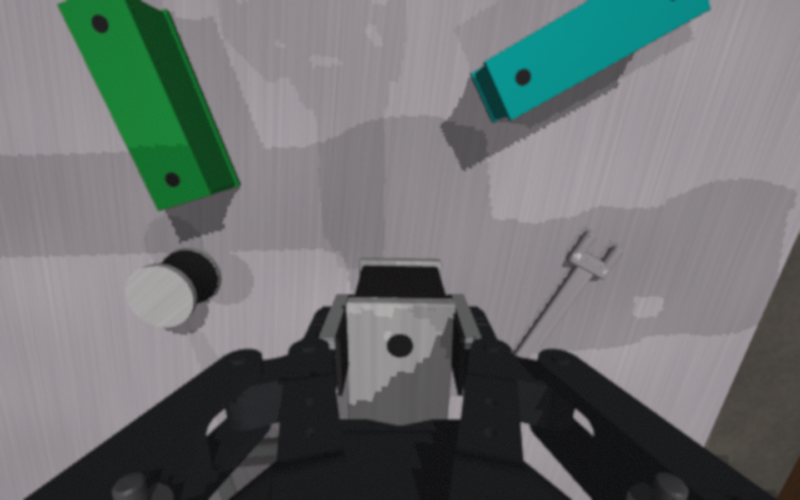

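Run:
```python
from h import *
from scipy.spatial.transform import Rotation as R
import pickle
s,c,w,o=pickle.load(open("c3.pkl","rb"))
Rt=R.from_rotvec(o["orientation"]).as_matrix();p=o["position"]
print(Rt.round(3))
tx=Rt[:,0]
im=[s["pixels"].copy(),c["pixels"].copy(),w["pixels"].copy()]
for zb,col in((.134,(255,0,0)),(.126,(0,255,0))):
  for k in (-.065,.065):
    for e in(-.02,.02):
      for z in (0,.052):
        q=p+tx*(k-.05)+Rt[:,1]*e; q[2]=zb+z
        for j,cc in enumerate((s,c,w)):
            u=w2p(cc,q); cv2.circle(im[j],tuple(int(round(t)) for t in u),1 if j==2 else 0,col,-1)
crop(np.hstack([im[0][180:250,350:440],im[1][210:260,240:310][:, :].copy() if 0 else im[1][190:260,230:320]]),"pics/t.png",0,0,180,70,4.4)
crop(im[2],"pics/t1.png",200,160,240,200,3)
```

```text
[[-0.117  0.993  0.01 ]
 [ 0.993  0.117  0.003]
 [ 0.002  0.011 -1.   ]]
```

View pics/t.png

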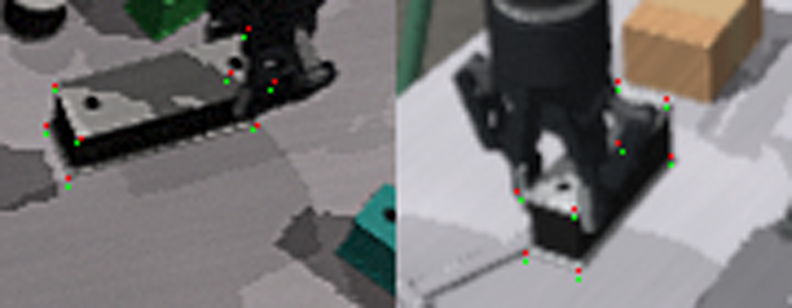

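View pics/t1.png

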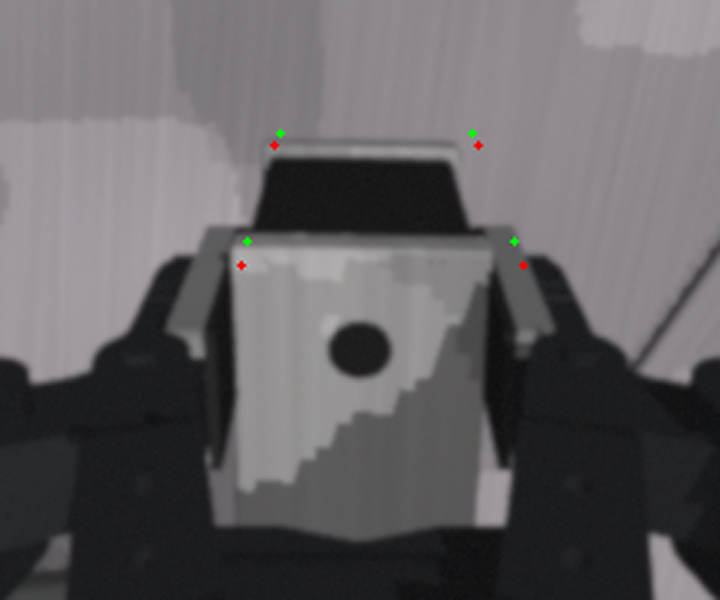

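Run:
```python
from h import *
import pickle
d=pickle.load(open("c2.pkl","rb"))["wrist"]
P=lambda x,y,z:p2w(d,(x+.5)/1.25-.5,(y+.5)/1.25-.5,z)
b=P(216,145,.046);g=P(243,73,.052)
C=np.array([.5405,-.0722,0]);yh=np.array([-.2371,.9715,0]);xh=np.array([.9715,.2371,0])
for q in(b,g,P(471,240,0.005),P(540,125,.005),P(480,375,.06)): print(q.round(3),"press",((q-C)@xh).round(3),((q-C)@yh).round(3))
w=pickle.load(open("c1.pkl","rb"))["wrist"]; crop(w["pixels"],"pics/u.png",260,70,120,120,6)
```

```text
[0.445 0.176 0.046] press -0.034 0.264
[0.475 0.246 0.052] press 0.012 0.325
[0.729 0.099 0.005] press 0.224 0.121
[0.781 0.238 0.005] press 0.307 0.244
[ 0.756 -0.048  0.06 ] press 0.215 -0.028
```

View pics/u.png

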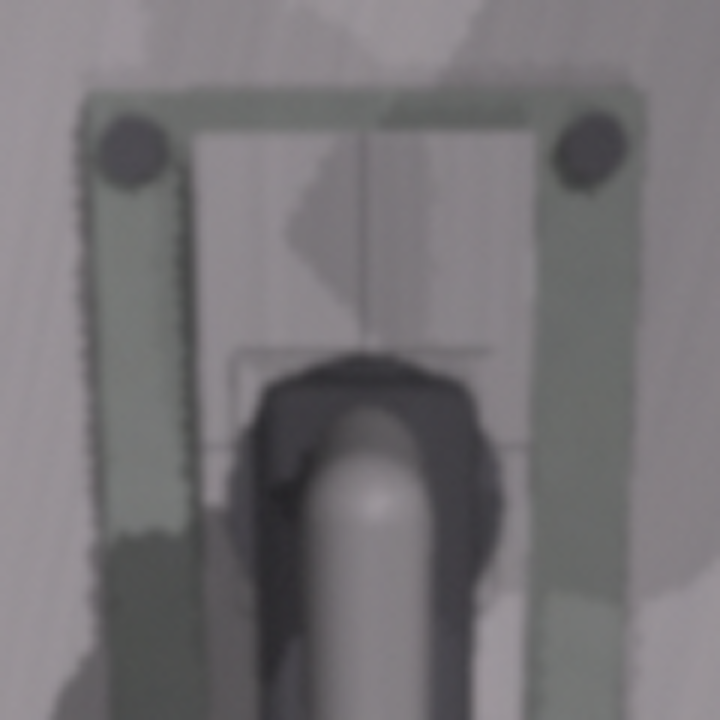

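Run:
```python
from h import *
import pickle
from scipy.spatial.transform import Rotation as R
from station import *
w=pickle.load(open("c1.pkl","rb"))["wrist"]
Q=lambda x,y,z=.024:p2w(w,260+(x+.5)/6-.5,70+(y+.5)/6-.5,z)
C=Q(365,447);a=Q(364,140);l=Q(202,449);r=Q(527,446);TL=Q(191,130);TR=Q(537,130)
print("C",C,"mid",(l+r)/2,np.linalg.norm(r-l),"top mid",(TL+TR)/2,np.linalg.norm((TL+TR)/2-C),np.degrees(np.arctan2(*(a-C)[1::-1])),np.degrees(np.arctan2(*(TR-TL)[1::-1])))
C=C*[1,1,0]
o=observe();Rt=R.from_rotvec(o["orientation"]).as_matrix();p=o["position"]
yh=np.array([-.2371,.9715,0]);xh=np.array([.9715,.2371,0])
for k in(.165,.085):
    t=C+k*yh+.002*xh;t[2]=p[2];print(k,t,(Rt.T@(t-p)*1000).round(1))
```

```text
C [ 0.54027918 -0.07315478  0.024     ] mid [ 0.54016948 -0.0733111   0.024     ] 0.08238230884130465 top mid [5.21999150e-01 4.35109512e-04 2.40000000e-02] 0.07582632525747207 103.95055900794134 13.709820195325525
0.165 [0.50310068 0.08761692 0.12447119] [-138.6 -130.5    0.4]
0.085 [0.52206868 0.00989692 0.12447119] [-218.  -120.7    0.4]
```

Call:
apply_moves --grip '[1,1,1,1,1,1,1,1]' --pt "-30 -28 0" --pt "-65 -60 0" --pt "-100 -93 0" --pt "-125 -118 0" --pt "-137 -129 0" --pt "-139 -130 30" --pt "-139 -130 60" --pt "-139 -130 60" --yaw '[-0.03,-0.06,-0.1,-0.124,-0.124,-0.124,-0.124,-0.124]'

```text
t: 12.9
position: [0.5001, 0.0872, 0.061]
orientation: [-1.934, -2.464, 0.012]
wrist_force: [0.6, -0.7, -3.2]
gripper_width: 0.0385
```

Run:
```python
from station import *
from h import *
import pickle
s,c,w=camera("scene"),camera("side"),camera("wrist");o=observe()
print(o["position"],o["orientation"],o["gripper_width"],o["wrist_force"])
pickle.dump((s,c,w,o),open("c4.pkl","wb"))
crop(np.hstack([s["pixels"][150:270,220:370],c["pixels"][130:250,260:410]]),"pics/v.png",0,0,300,120,2.6)
```

```text
[0.50479674 0.08764735 0.06591738] [-1.93772168e+00 -2.47223148e+00  6.85252261e-04] 0.03889909348151796 [ 0.31868126 -0.01546902 -2.7557966 ]
```

View pics/v.png

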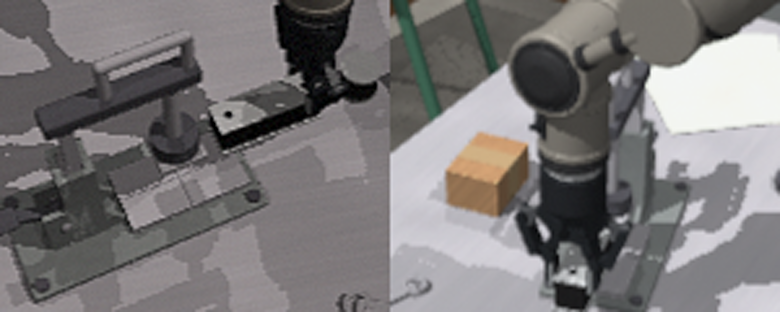

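Call:
apply_moves --grip '[1,1,1,1]' --pt "0 0 20" --pt "0 0 36" --pt "0 0 36" --pt "0 0 36" --yaw '[0,0,0,0]'

```text
t: 13.45
position: [0.5055, 0.0877, 0.0309]
orientation: [1.937, 2.472, 0.001]
wrist_force: [-0.3, -0.3, -3.5]
gripper_width: 0.0387
```

Run:
```python
from station import *
from h import *
import pickle
s,c,w=camera("scene"),camera("side"),camera("wrist");o=observe()
p=o["position"];print(p,o["orientation"],o["gripper_width"],o["wrist_force"])
pickle.dump((s,c,w,o),open("c5.pkl","wb"))
crop(s["pixels"],"pics/w1.png",270,170,100,80,7)
crop(w["pixels"],"pics/w2.png",200,150,240,170,3)
crop(c["pixels"],"pics/w3.png",300,200,80,80,7)
```

```text
[0.50568761 0.0876481  0.03110655] [1.93684416e+00 2.47104949e+00 2.44888961e-03] 0.03882329907163611 [-0.44292069 -0.60719499 -3.99105864]
```

View pics/w1.png

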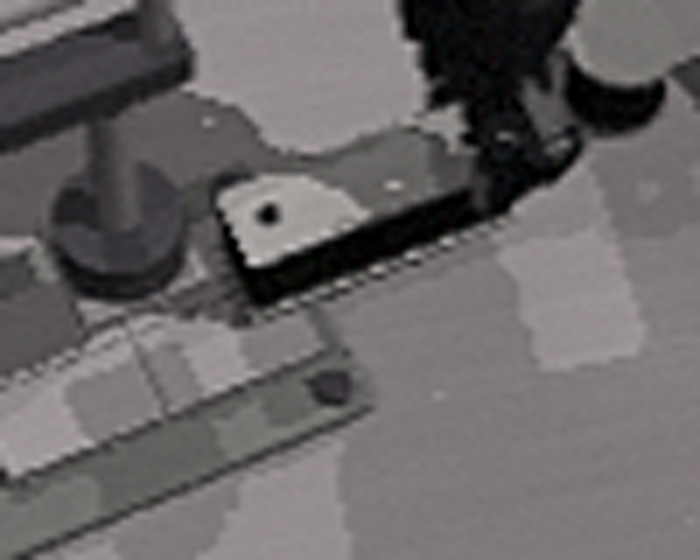

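View pics/w2.png

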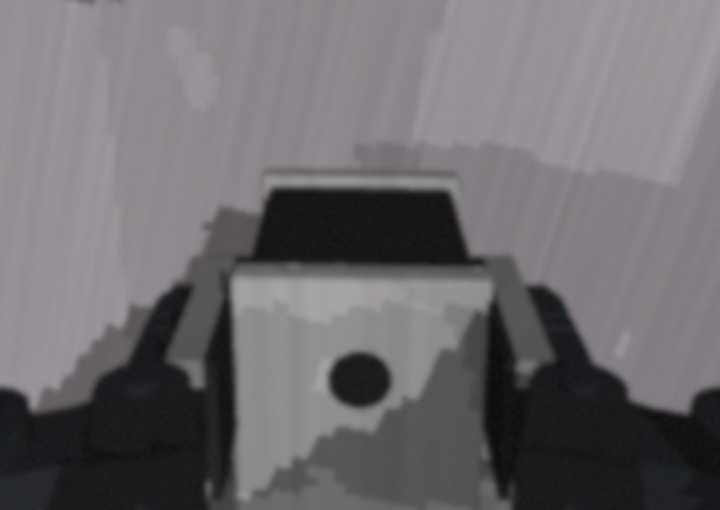

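View pics/w3.png

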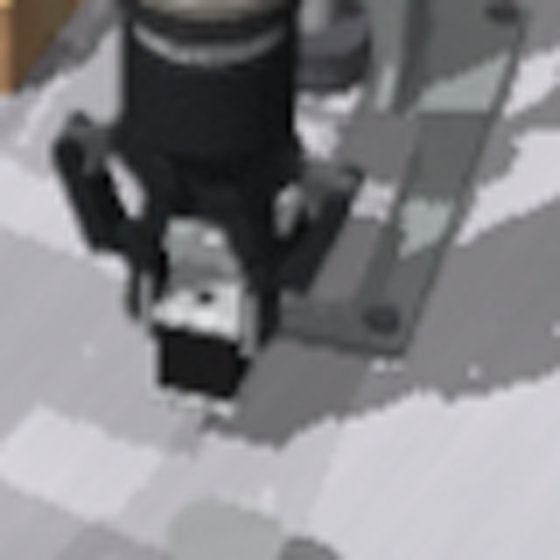

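```bash
cat > fit.py <<'E'
from h import *
from scipy.optimize import least_squares
from scipy.spatial.transform import Rotation as R
def corner(X,a,b,c):  # a: along (+1 = +y end), b: +1=+x side, c: 1 top
    r=R.from_euler("zxy",[X[3],X[4],0]).as_matrix()  # local x->mount width dir, y->length
    return np.array(X[:3])+r@np.array([b*.02,a*.065,c*.052])
def fit(obs,x0):
    f=lambda X:np.concatenate([(w2p(c,corner(X,*k))-uv)*wt for c,k,uv,wt in obs]+[[X[4]*100*.3]])
    s=least_squares(f,x0,loss="soft_l1");return s.x,f(s.x)
E
python3 - <<'E'
from fit import *
import pickle
s,c,w,o=pickle.load(open("c5.pkl","rb"))
W=lambda x,y:np.array([200+(x+.5)/3-.5,150+(y+.5)/3-.5]);S=lambda x,y:np.array([270+(x+.5)/7-.5,170+(y+.5)/7-.5])
obs=[(w,(1,-1,1),W(232,278),1),(w,(1,1,1),W(492,278),1),(w,(1,-1,0),W(264,172),1),(w,(1,1,0),W(458,172),1),
(s,(-1,-1,1),S(215,188),1.5),(s,(-1,1,1),S(247,268),1.5),(s,(-1,1,0),S(247,318),1.5)]
x,r=fit(obs,[.515,.045,.03,.24,0]);print(x.round(4),np.degrees(x[3:]).round(2));print(r.round(1))
yh=np.array([-.2371,.9715]);xh=np.array([.9715,.2371]);C=np.array([.5402,-.0732])
v=x[:2]-C;print("press x,y",v@xh,v@yh); p=o["position"];v=x[:2]-p[:2];print("rel tcp",v@xh,v@yh,x[2]-p[2])
E
```

```text
[ 0.5173  0.0374  0.0316  0.2267 -0.0175] [12.99 -1.  ]
[-0.5 -0.6  0.9  0.4  0.  -0.3 -0.6  0.5 -0.8  0.7  0.4 -0.7  0.3  1.5
 -0.5]
press x,y 0.003945526215879831 0.11287038940268428
rel tcp -0.0006627743566100435 -0.051576423547633914 0.0005336351224300012
```

Call:
apply_moves --grip '[1,1,1,1,1,1,1]' --pt "0 -4 4" --pt "-10 -4 4" --pt "-25 -4 4" --pt "-40 -4 4" --pt "-55 -4 4" --pt "-70 -4 4" --pt "-75 -4 4" --yaw '[-0.01,-0.01,-0.01,-0.01,-0.01,-0.01,-0.01]'

```text
t: 14.3
position: [0.5194, 0.0116, 0.0259]
orientation: [1.928, 2.479, 0.0]
wrist_force: [-0.0, 0.4, -3.4]
gripper_width: 0.0386
```

Run:
```python
from station import *
from h import *
import pickle
s,c,w=camera("scene"),camera("side"),camera("wrist");o=observe()
p=o["position"];print(p,o["orientation"],o["gripper_width"],o["wrist_force"])
pickle.dump((s,c,w,o),open("c6.pkl","wb"))
crop(s["pixels"],"pics/x1.png",220,140,120,100,6)
crop(c["pixels"],"pics/x3.png",290,90,120,130,4)
```

```text
[0.51865445 0.01336479 0.02571345] [-1.92708451e+00 -2.48068873e+00 -4.73264044e-05] 0.038679548059833424 [-0.50500974  0.1783885  -4.28482374]
```

View pics/x1.png

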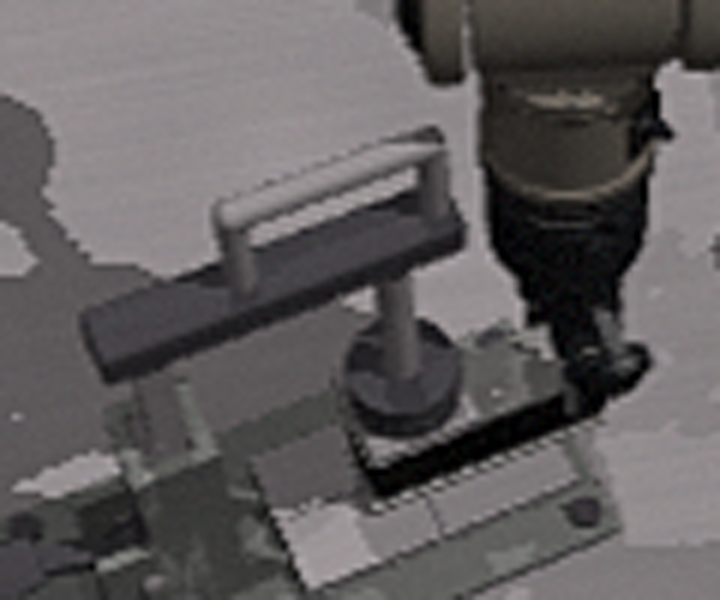

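View pics/x3.png

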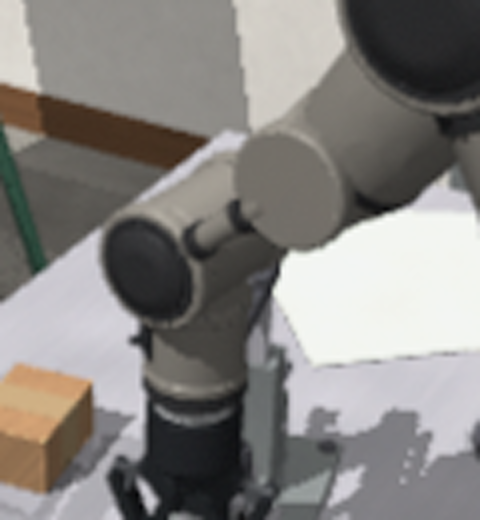

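Call:
apply_moves --grip '[1,1,1,1]' --pt "0 0 2" --pt "0 0 3" --pt "0 0 4" --pt "0 0 4" --yaw '[0,0,0,0]'

```text
t: 14.85
position: [0.5184, 0.0144, 0.0224]
orientation: [-1.925, -2.483, -0.0]
wrist_force: [-4.6, 1.6, 4.1]
gripper_width: 0.0388
```

Run:
```python
from station import *
from h import *
import pickle
s,w=camera("scene"),camera("wrist");o=observe()
p=o["position"];print(p,o["orientation"],o["gripper_width"],o["wrist_force"],o["moment"])
pickle.dump((s,w,o),open("c7.pkl","wb"))
crop(s["pixels"],"pics/y1.png",260,170,80,70,8)
crop(w["pixels"],"pics/y2.png",200,150,240,170,3)
```

```text
[0.51846153 0.01438441 0.02240495] [-1.92498052e+00 -2.48250619e+00 -3.22355954e-04] 0.038546599968503785 [-4.4165381   3.02452032  5.86443298] [ 0.40841731  0.61264877 -0.02725671]
```

View pics/y1.png

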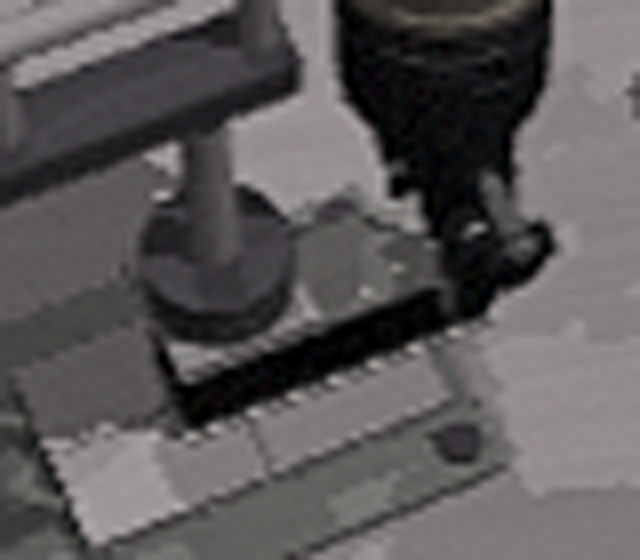

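View pics/y2.png

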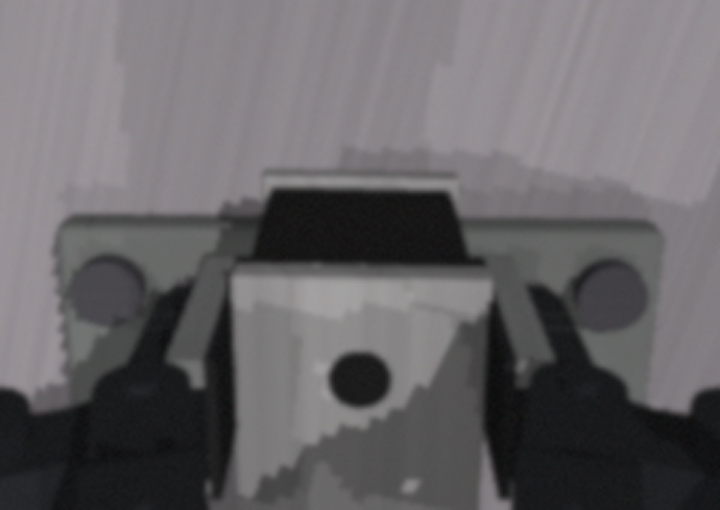

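Call:
apply_moves --grip '[-0.3,-0.6,-1,-1,-1,-1,-1,-1,-1]' --pt "0 0 -1" --pt "0 0 -2" --pt "0 0 -2" --pt "0 0 -2" --pt "15 0 -2" --pt "40 0 -10" --pt "60 0 -45" --pt "70 0 -90" --pt "70 0 -90" --yaw '[0,0,0,0,0,0,0,0,0]'

```text
t: 15.85
position: [0.5041, 0.0839, 0.117]
orientation: [1.918, 2.478, 0.01]
wrist_force: [0.6, 0.2, -0.2]
gripper_width: 0.0855
```

Run:
```python
from station import *
from h import *
import pickle
s,w=camera("scene"),camera("wrist");o=observe()
p=o["position"];print(p,o["q"],o["gripper_width"],o["wrist_force"])
pickle.dump((s,w,o),open("c8.pkl","wb"))
crop(s["pixels"],"pics/z1.png",260,160,80,75,8)
```

```text
[0.50149398 0.08256245 0.11263198] [ 1.22282388e-02  4.00187323e-01  1.69880822e+00  8.08024852e-05
  1.04020996e+00 -2.39993552e-01] 0.08574877220518733 [-0.66322956 -0.00590091 -0.46658412]
```

View pics/z1.png

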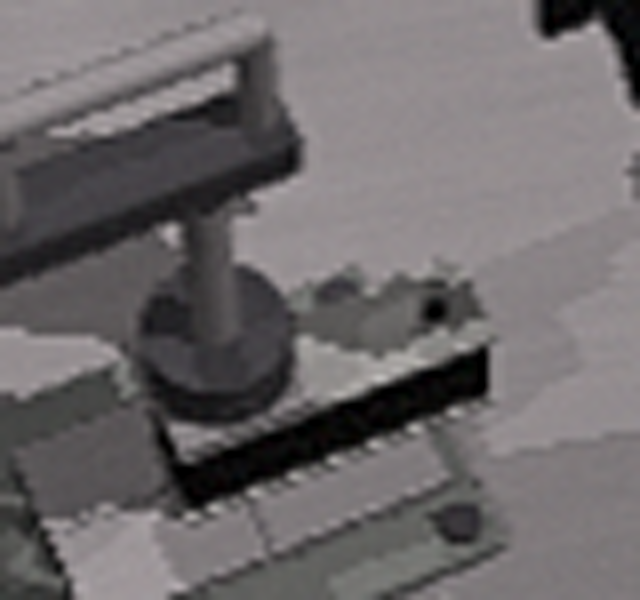

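Call:
apply_moves --grip '[-1,-1,-1,-1,-1,-1,-1,-1,-1,-1,-1,-1]' --pt "5 0 0" --pt "5 0 0" --pt "5 0 0" --pt "5 0 0" --pt "5 0 0" --pt "5 0 0" --pt "5 0 0" --pt "5 0 0" --pt "5 0 0" --pt "5 0 0" --pt "5 0 0" --pt "5 0 0" --yaw '[0.14,0.28,0.42,0.56,0.7,0.84,0.98,1.12,1.26,1.4,1.54,1.571]'

```text
t: 17.15
position: [0.4989, 0.0863, 0.11]
orientation: [-3.118, -0.385, 0.005]
wrist_force: [-0.2, -0.8, -0.2]
gripper_width: 0.0852
```

Run:
```python
from fit import *
from station import *
import pickle
s,w=camera("scene"),camera("wrist");c=camera("side");o=observe()
p=o["position"];Rt=R.from_rotvec(o["orientation"]).as_matrix();print(p,Rt.round(3).tolist(),o["q"][5])
pickle.dump((s,c,w,o),open("c9.pkl","wb"))
crop(w["pixels"],"pics/A1.png",0,0,640,400,1.25)
crop(c["pixels"],"pics/A2.png",270,130,130,110,6)
s8=pickle.load(open("c8.pkl","rb"))[0]
S=lambda x,y,z:p2w(s8,260+(x+.5)/8-.5,160+(y+.5)/8-.5,z)
yh=np.array([-.2385,.9711]);xh=np.array([.9711,.2385]);C=np.array([.5402,-.0732])
for n,q in(("hole",S(435,308,.076)),("+y+x top",S(490,332,.076)),("-y+x top",S(178,458,.076)),("-y+x bot",S(190,505,.024)),("+x+y bot",S(490,395,.024)),("scribe x end",S(262,553,.024)),("bed +y+x corner",S(455,478,.024))):
    v=q[:2]-C;print(n,(v@xh).round(4),(v@yh).round(4))
```

```text
[0.49916614 0.08633626 0.11045348] [[0.969, 0.249, -0.003], [0.249, -0.969, -0.0], [-0.003, -0.001, -1.0]] 1.3393193129067613
hole 0.0004 0.0884
+y+x top 0.0189 0.1026
-y+x top 0.0188 -0.025
-y+x bot 0.0116 -0.0208
+x+y bot 0.0169 0.1047
scribe x end 0.0423 -0.0041
bed +y+x corner 0.0444 0.0763
```

View pics/A1.png

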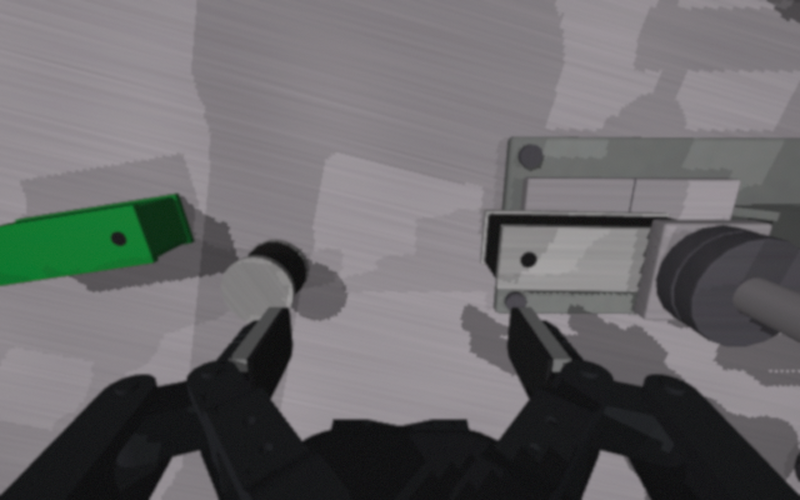

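View pics/A2.png

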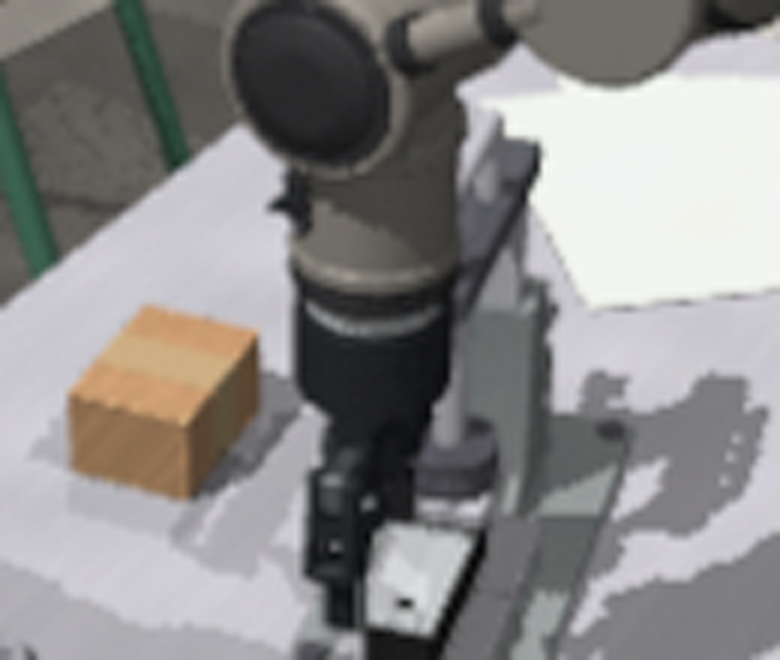

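Run:
```python
from fit import *
import pickle
s,c,w,o=pickle.load(open("c9.pkl","rb"))
yh=np.array([-.2385,.9711]);xh=np.array([.9711,.2385]);C=np.array([.5402,-.0732])
P=lambda x,y,z:p2w(w,(x+.5)/1.25-.5,(y+.5)/1.25-.5,z)[:2]-C
for n,q in (("buf",P(258,290,.046)),("hole",P(528,260,.076)),("m top corner",P(499,226,.076)),("m -x",P(497,290,.076)),("bot +x",P(485,212,.024)),("bed corner",P(526,178,.024))): print(n,(q@xh).round(4),(q@yh).round(4))
```

```text
buf -0.0343 0.2639
hole -0.0004 0.0883
m top corner 0.0204 0.1073
m -x -0.0199 0.1052
bot +x 0.0178 0.1038
bed corner 0.0422 0.077
```

Call:
apply_moves --grip '[-1,-1,-1,-1,-1]' --pt "2 -3 40" --pt "2 -3 80" --pt "2 -3 103" --pt "2 -3 103" --pt "2 -3 103" --yaw '[0.01,0.01,0.01,0.01,0.01]'

```text
t: 17.8
position: [0.5012, 0.0898, 0.0088]
orientation: [-3.119, -0.378, 0.001]
wrist_force: [0.6, 0.7, 0.0]
gripper_width: 0.0856
```

Run:
```python
from fit import *
from station import *
import pickle
s,c,w=camera("scene"),camera("side"),camera("wrist");o=observe()
p=o["position"];Rt=R.from_rotvec(o["orientation"]).as_matrix();print(p,Rt[:,0],o["wrist_force"])
v=p[:2]-[.5402,-.0732];print(v@[.9711,.2385],v@[-.2385,.9711])
crop(s["pixels"],"pics/B1.png",270,150,110,85,6)
crop(w["pixels"],"pics/B2.png",0,0,640,400,1.25)
crop(c["pixels"],"pics/B3.png",290,180,100,90,6)
pickle.dump((s,c,w,o),open("c10.pkl","wb"))
```

```text
[0.50242673 0.08984966 0.01023375] [0.97108131 0.23873264 0.00279526] [-0.19099827  1.452672    0.50346893]
0.0022057226806311693 0.1673464527249308
```

View pics/B1.png

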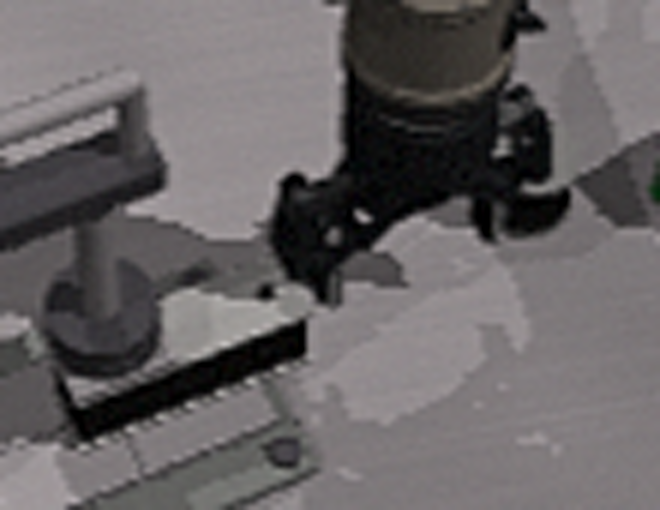

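View pics/B2.png

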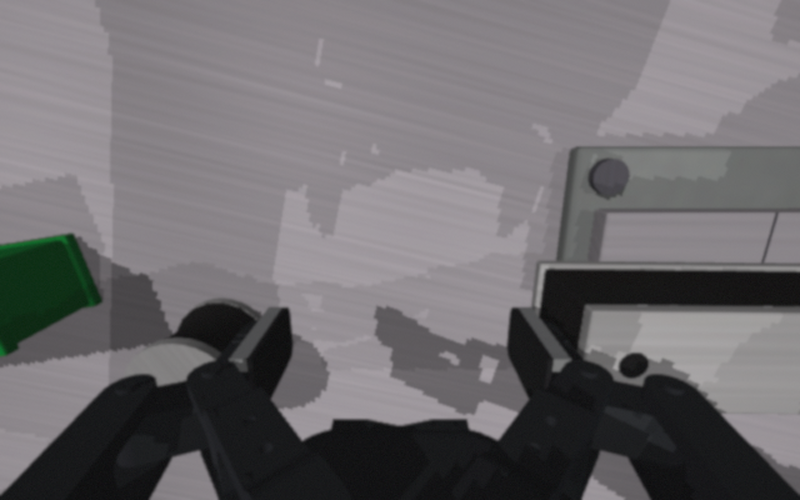

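View pics/B3.png

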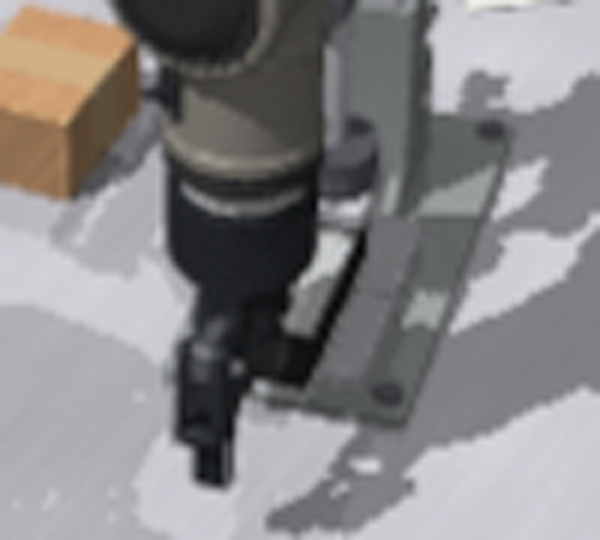

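Call:
apply_moves --grip '[-1,-1,-1,-1,-1]' --pt "-2 6 0" --pt "-2 14 0" --pt "-2 22 0" --pt "-2 30 0" --pt "-2 30 0" --yaw '[0,0,0,0,0]'

```text
t: 18.45
position: [0.5071, 0.0588, 0.0089]
orientation: [3.118, 0.375, 0.001]
wrist_force: [0.1, -0.6, 0.6]
gripper_width: 0.0854
```

```bash
cat > look.py <<'E'
from fit import *
from station import *
import pickle,sys
n=sys.argv[1]
s,c,w=camera("scene"),camera("side"),camera("wrist");o=observe()
p=o["position"];print(p,o["wrist_force"],o["gripper_width"])
v=p[:2]-[.5402,-.0732];print("press x,y of tcp",v@[.9711,.2385],v@[-.2385,.9711])
crop(s["pixels"],f"pics/{n}1.png",250,160,90,75,8)
crop(w["pixels"],f"pics/{n}2.png",0,0,640,400,1.25)
crop(c["pixels"],f"pics/{n}3.png",290,180,100,90,6)
pickle.dump((s,c,w,o),open(f"{n}.pkl","wb"))
E
python3 look.py D
```

```text
[0.50641853 0.05982687 0.00864122] [ 0.49396673 -0.51679606  0.65180913] 0.0849025575997457
press x,y of tcp -0.0010782812951102463 0.13723927359083657
```

View pics/D1.png

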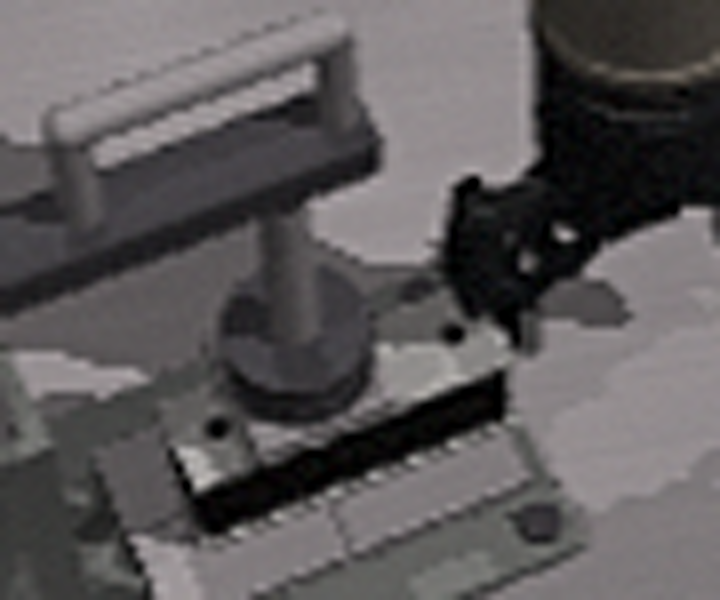

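View pics/D2.png

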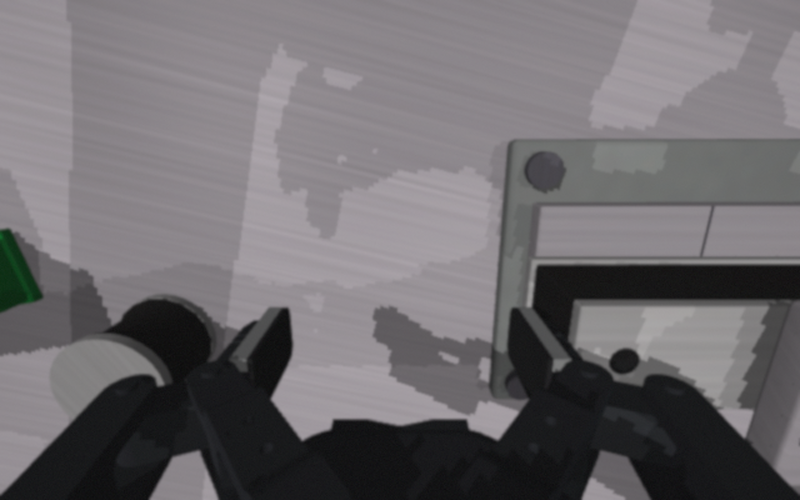

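```bash
cat > ms.py <<'E'
from h import *
import pickle,sys
# args: pkl, then hole pixels in the D1-style crop
d=pickle.load(open(sys.argv[1]+".pkl","rb"));s=d[0]
a=list(map(float,sys.argv[2:]))
S=lambda x,y,z:p2w(s,250+(x+.5)/8-.5,160+(y+.5)/8-.5,z)
C=np.array([.5402,-.0732]);yh=np.array([-.2385,.9711]);xh=np.array([.9711,.2385])
f=lambda q:((q[:2]-C)@xh*1000,(q[:2]-C)@yh*1000)
h1,h2=S(a[0],a[1],.076),S(a[2],a[3],.076)
print("centre mm",np.round(f((h1+h2)/2),1),"span",np.linalg.norm(h1-h2),"yaw",np.degrees(np.arctan2(*(h2-h1)[1::-1]))-90)
for i in range(4,len(a),2): print(a[i:i+2],np.round(f(S(a[i],a[i+1],.024)),1))
E
python3 ms.py D 218 428 453 333 337 550 526 462
```

```text
centre mm [ 0.6 14.5] span 0.09587921847641902 yaw 13.983719772482104
[337.0, 550.0] [40.4 -5.3]
[526.0, 462.0] [36.6 76.2]
```

Run:
```python
from fit import *
import pickle
s,c,w,o=pickle.load(open("D.pkl","rb"))
crop(w["pixels"],"pics/E.png",390,150,150,120,5)
crop(s["pixels"],"pics/E2.png",262,195,60,45,12)
```

```text
(no output)
```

View pics/E.png

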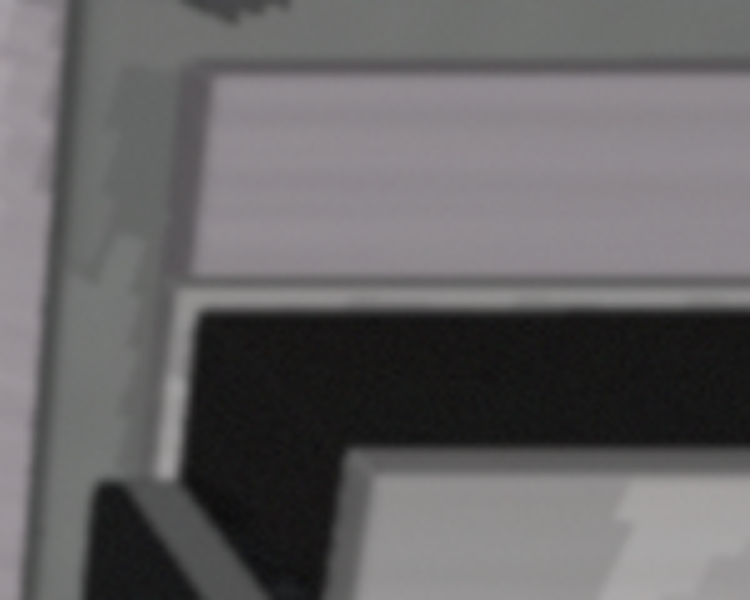

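View pics/E2.png

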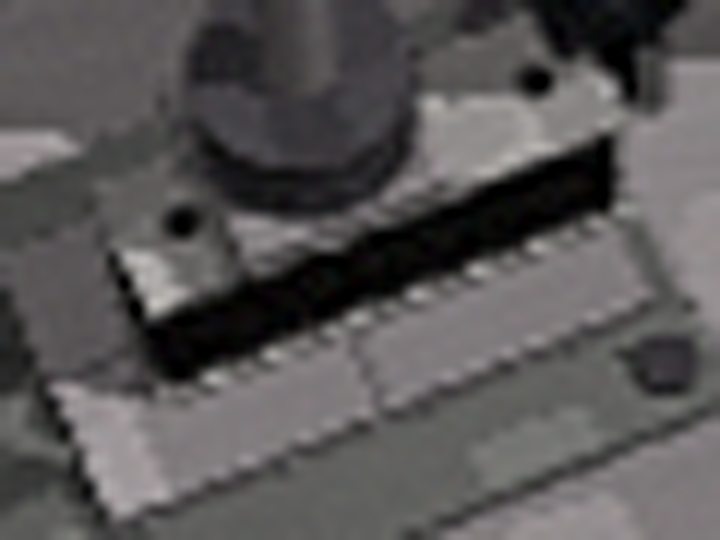

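Call:
apply_moves --grip '[-1,-1,-1,-1]' --pt "0 5 0" --pt "0 10 0" --pt "0 12 0" --pt "0 12 0" --yaw '[0,0,0,0]'

```text
t: 19.0
position: [0.5095, 0.0481, 0.0088]
orientation: [3.119, 0.377, 0.0]
wrist_force: [1.0, -0.3, -0.1]
gripper_width: 0.0852
```

```bash
sed -i 's/crop(w\["pixels"\].*/crop(w["pixels"],f"pics\/{n}2.png",390,140,160,120,5)/; s/250,160,90,75,8/262,190,60,45,12/' look.py; python3 look.py F
```

```text
[0.50950331 0.04842507 0.00888546] [ 0.24926759 -0.10819621 -0.30156403] 0.08562558856978955
press x,y of tcp -0.0008019783050774635 0.12543126782018246
```

View pics/F1.png

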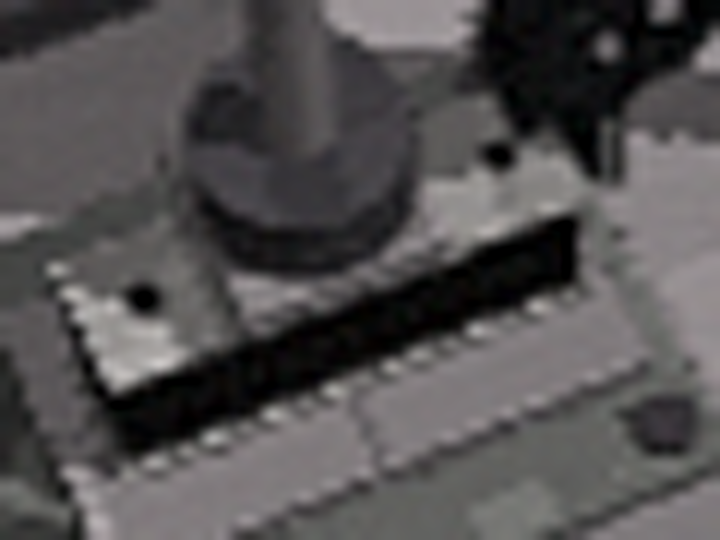

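View pics/F2.png

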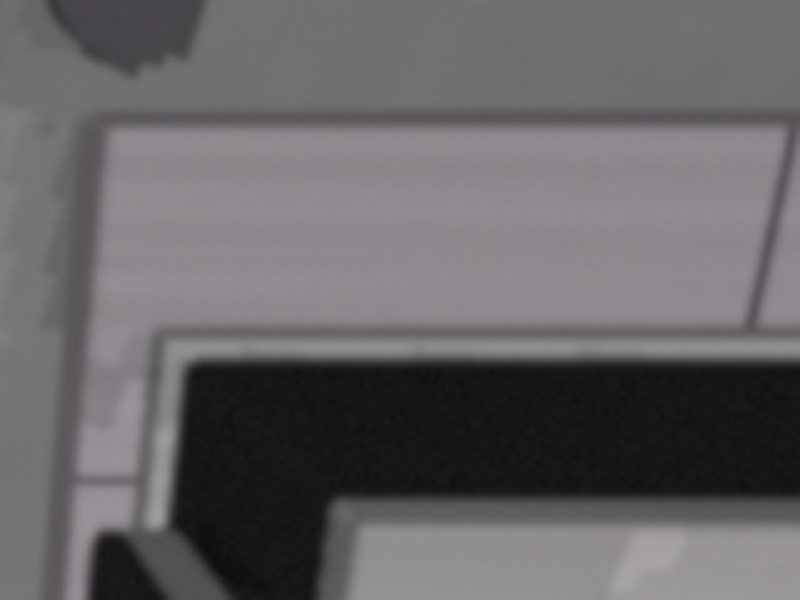

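```bash
python3 - <<'E'
from fit import *
import pickle
s,c,w,o=pickle.load(open("F.pkl","rb"))
C=np.array([.5402,-.0732]);yh=np.array([-.2385,.9711]);xh=np.array([.9711,.2385])
P=lambda x,y,z=.024:p2w(w,390+(x+.5)/5-.5,140+(y+.5)/5-.5,z)
for n,a in(("bed corner",(104,124)),("bed edge",(77,470)),("scribe top",(792,124)),("scribe low",(750,325)),("long scribe L",(80,480)),("long scribe R",(138,481)),("mount +x+y",(157,330)),("mount +x far",(798,328)),("mount end low",(134,530)),):
    q=P(*a)[:2]-C;print(n,(q@xh*1000).round(1),(q@yh*1000).round(1))
q=P(335,497,.076)[:2]-C;print("top corner",(q@xh*1000).round(1),(q@yh*1000).round(1))
q=P(798,497,.076)[:2]-C;print("top far",(q@xh*1000).round(1),(q@yh*1000).round(1))
E
python3 - <<'E'
E
```

```text
bed corner 42.4 75.9
bed edge 1.6 75.5
scribe top 42.5 1.1
scribe low 19.4 0.7
long scribe L 0.3 75.0
long scribe R 0.2 68.2
mount +x+y 18.8 67.8
mount +x far 19.1 -4.8
mount end low -6.1 68.1
top corner 22.4 71.3
top far 22.4 34.8
```

Call:
apply_moves --grip '[-1,-1,-1]' --pt "0 1 0" --pt "0 2 0" --pt "0 2 0" --yaw '[0,0,0]'

```text
t: 19.45
position: [0.5099, 0.0467, 0.0089]
orientation: [-3.119, -0.377, -0.0]
wrist_force: [0.1, 1.7, 0.4]
gripper_width: 0.0852
```

```bash
python3 look.py G
```

```text
[0.50985647 0.04670525 0.00888919] [0.59326399 1.3378443  1.1098883 ] 0.08534593412087084
press x,y of tcp -0.0008691981780052754 0.12367692191077914
```

View pics/G2.png

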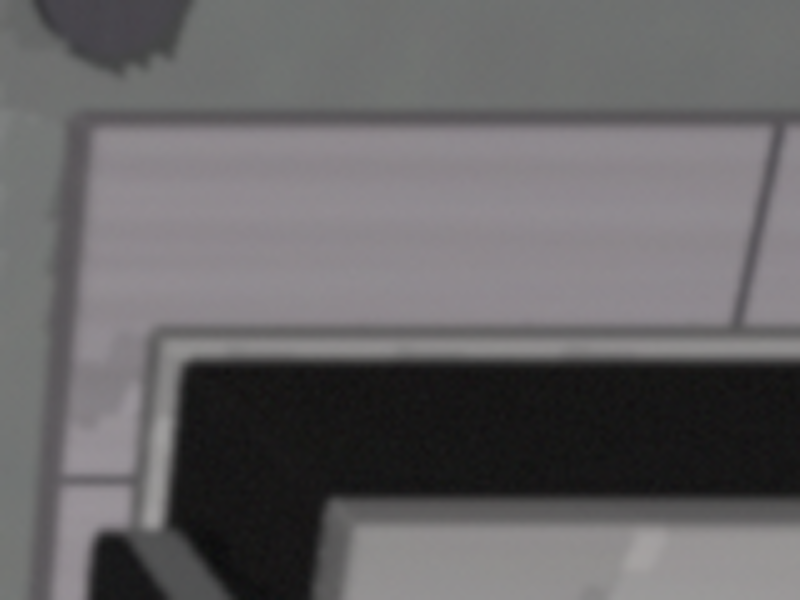

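Call:
apply_moves --grip '[-1,-1,-1,-1,-1,-1]' --pt "0 1 0" --pt "0 1 0" --pt "0 -15 0" --pt "0 -35 0" --pt "0 -35 -40" --pt "0 -35 -80" --yaw '[0,0,0,0,0,0]'

```text
t: 20.2
position: [0.5004, 0.0807, 0.0888]
orientation: [3.119, 0.379, -0.005]
wrist_force: [1.7, 0.5, -0.0]
gripper_width: 0.0855
```

```bash
sed -i 's/,390,140,160,120,5)/,320,80,320,240,2.5)/' look.py;  python3 look.py H
```

```text
[0.50349582 0.08037364 0.09119631] [ 0.40623428  0.52753365 -1.38570197] 0.0855329751188646
press x,y of tcp 0.0009838873471090432 0.1578893038686924
```

View pics/H2.png

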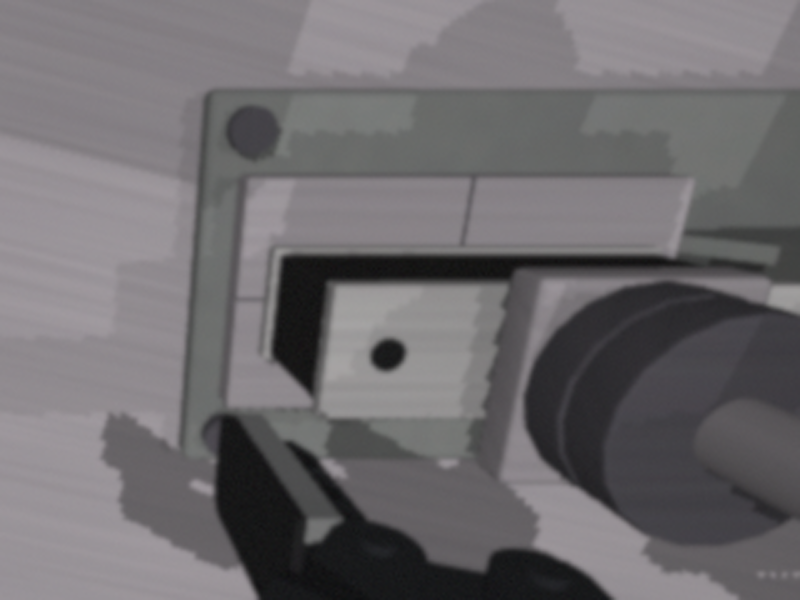

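View pics/H1.png

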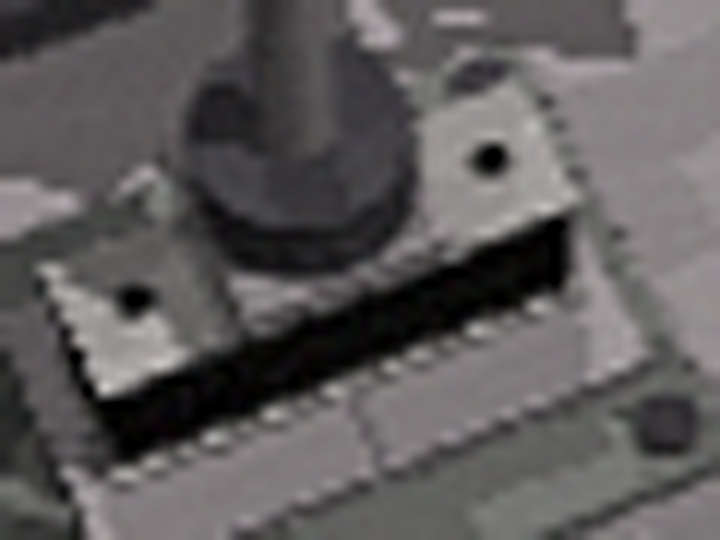

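Run:
```python
from fit import *
import pickle
s,c,w,o=pickle.load(open("H.pkl","rb"))
C=np.array([.5402,-.0732]);yh=np.array([-.2385,.9711]);xh=np.array([.9711,.2385])
P=lambda x,y,z=.024:p2w(w,320+(x+.5)/2.5-.5,80+(y+.5)/2.5-.5,z)
S=lambda x,y,z=.024:p2w(s,262+(x+.5)/12-.5,190+(y+.5)/12-.5,z)
for n,q in(("bed corner",P(247,177)),("scribe low",P(463,245)),("long scribe L",P(250,298)),("bed -x+y corner",P(227,405)),("mount +x+y",P(272,248)),("m end",P(263,358)),("bed far",P(693,178)),("mount +x far",P(672,248)),("hole w",P(388,354,.076)),("h1",S(133,297,.076)),("h2",S(490,157,.076)),("scribe s",S(378,462)),("m top",P(328,283,.076)),("m top -x",P(322,416,.076))):
    q=q[:2]-C;print(n,(q@xh*1000).round(1),(q@yh*1000).round(1))
```

```text
bed corner 42.2 75.8
scribe low 19.3 0.3
long scribe L 0.5 70.8
bed -x+y corner -39.9 75.3
mount +x+y 18.2 65.0
m end -21.7 64.1
bed far 42.0 -72.0
mount +x far 18.3 -71.1
hole w -0.2 49.4
h1 -0.7 -46.2
h2 0.2 49.9
scribe s 41.3 -1.2
m top 20.3 68.7
m top -x -19.1 65.5
```

Call:
apply_moves --grip '[-1,-1,1,1,1,1,1]' --pt "0 0 -50" --pt "0 0 -100" --pt "0 0 -150" --pt "0 0 -200" --pt "0 0 -225" --pt "0 30 -225" --pt "0 70 -225" --yaw '[0,0,0,0,0,0,0]'

```text
t: 21.05
position: [0.5184, 0.0127, 0.3136]
orientation: [3.118, 0.382, 0.001]
wrist_force: [0.4, -0.1, -0.6]
gripper_width: 0.012
```

Call:
apply_moves --grip '[1,1,1,1,1,1,1,1,1]' --pt "0 45 0" --pt "0 90 0" --pt "0 135 0" --pt "0 180 0" --pt "0 225 0" --pt "0 265 0" --pt "0 285 0" --pt "0 295 0" --pt "0 295 0" --yaw '[0,0,0,0,0,0,0,0,0]'

```text
t: 21.95
position: [0.5883, -0.2749, 0.3119]
orientation: [-3.118, -0.375, 0.003]
wrist_force: [-0.9, 0.1, -0.1]
gripper_width: -0.0001
```

```bash
cat > look2.py <<'E'
from fit import *
from station import *
import pickle,sys
n=sys.argv[1]
s,c,w=camera("scene"),camera("side"),camera("wrist");o=observe()
p=o["position"];print(p,o["wrist_force"],o["gripper_width"],o["q"])
v=p[:2]-[.5402,-.0732];print("press x,y of tcp",v@[.9711,.2385],v@[-.2385,.9711])
crop(s["pixels"],f"pics/{n}1.png",200,140,140,120,5)
crop(w["pixels"],f"pics/{n}2.png",0,0,640,400,1.25)
crop(c["pixels"],f"pics/{n}3.png",290,110,130,130,4)
pickle.dump((s,c,w,o),open(f"{n}.pkl","wb"))
E
python3 look2.py I
```

```text
[ 0.58852123 -0.27261458  0.31379934] [-0.07298876  0.77300017  0.37652639] 4.2564527102694264e-05 [-5.52018602e-01  5.43482469e-01  8.98530728e-01  2.98687841e-04
  1.69994640e+00  7.76842679e-01]
press x,y of tcp -0.0006356299407565386 -0.20517611151164294
```

View pics/I1.png

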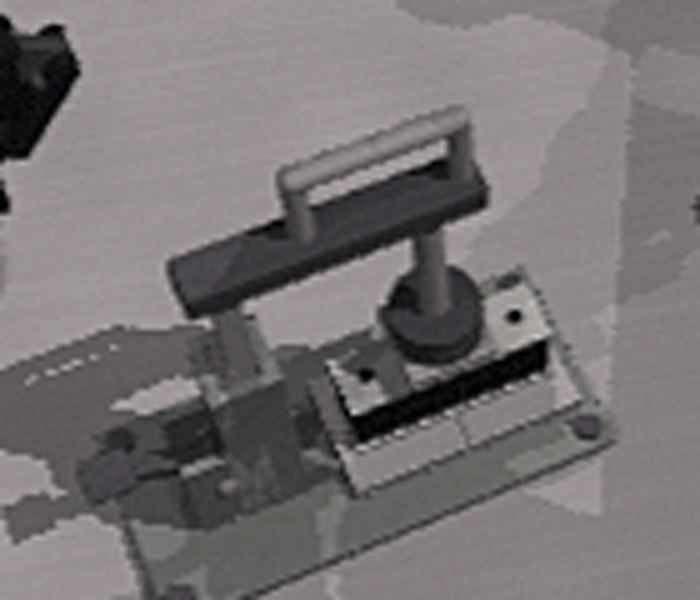

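View pics/I2.png

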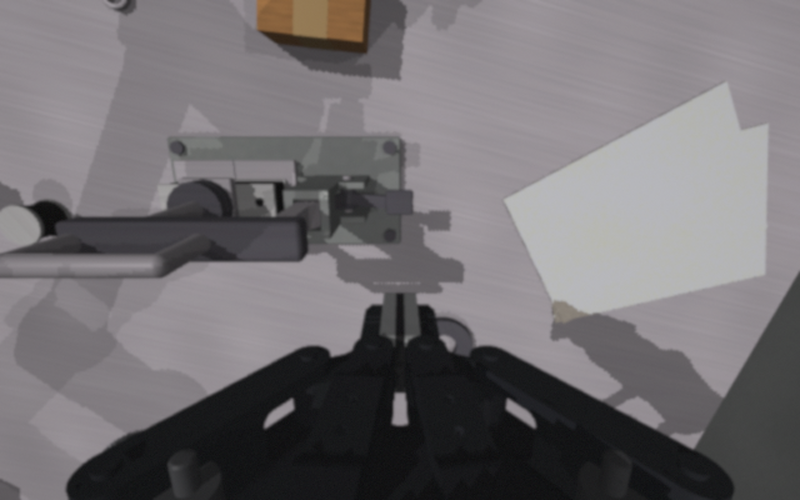

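Run:
```python
from fit import *
import pickle
s,c,w,o=pickle.load(open("I.pkl","rb"))
C=np.array([.5402,-.0732]);yh=np.array([-.2385,.9711]);xh=np.array([.9711,.2385])
q=p2w(w,399.5/1.25,202.5/1.25,.085);q2=p2w(s,200+108/5,140+475/5,.085)
for r in(q,q2): print(r,((r[:2]-C)@xh).round(4),((r[:2]-C)@yh).round(4))
```

```text
[ 0.58938894 -0.27233689  0.085     ] 0.0003 -0.2051
[ 0.5936811  -0.26923407  0.085     ] 0.0052 -0.2031
```

Call:
apply_moves --grip '[1,1,1,1,1,1,1,1]' --pt "0 0 45" --pt "0 0 90" --pt "0 0 135" --pt "0 0 180" --pt "0 0 210" --pt "0 0 225" --pt "0 0 225" --pt "0 0 225" --yaw '[0,0,0,0,0,0,0,0]'

```text
t: 22.9
position: [0.5891, -0.2731, 0.09]
orientation: [3.118, 0.379, 0.002]
wrist_force: [0.0, 0.0, -0.2]
gripper_width: -0.0002
```

```bash
python3 look2.py J
```

```text
[ 0.58949345 -0.27399633  0.09078631] [-0.02480486 -0.17398871  0.20411981] -0.0003058835833494266 [-5.52936186e-01  6.60780477e-01  1.29833563e+00  8.74591177e-05
  1.17915011e+00  7.76499947e-01]
press x,y of tcp -2.1057283006118535e-05 -0.2067498038243975
```

View pics/J1.png

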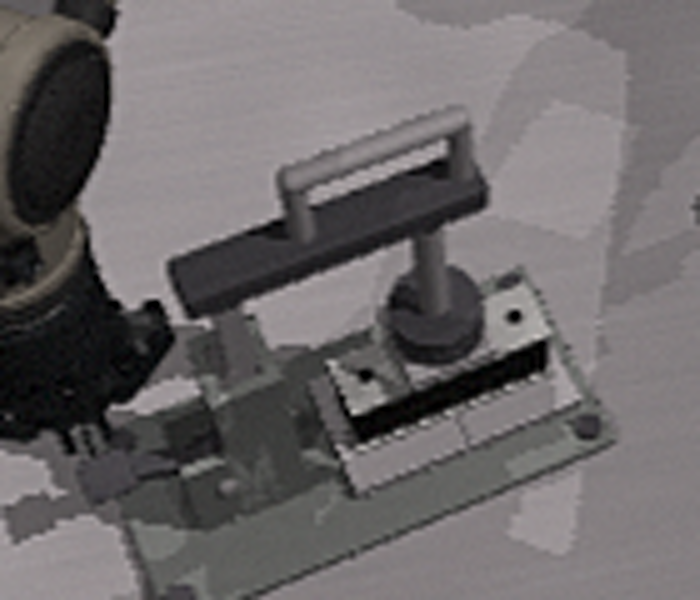

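View pics/J3.png

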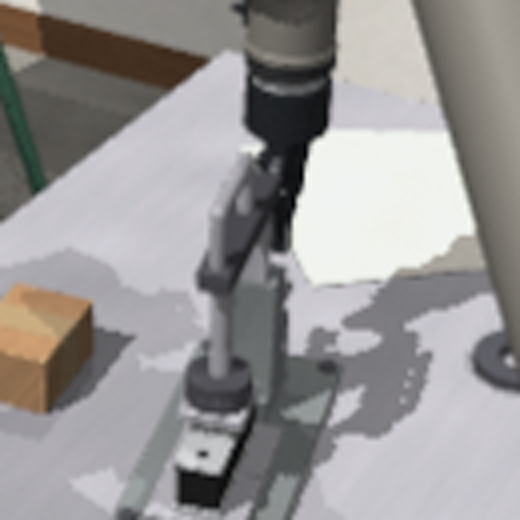

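View pics/J2.png

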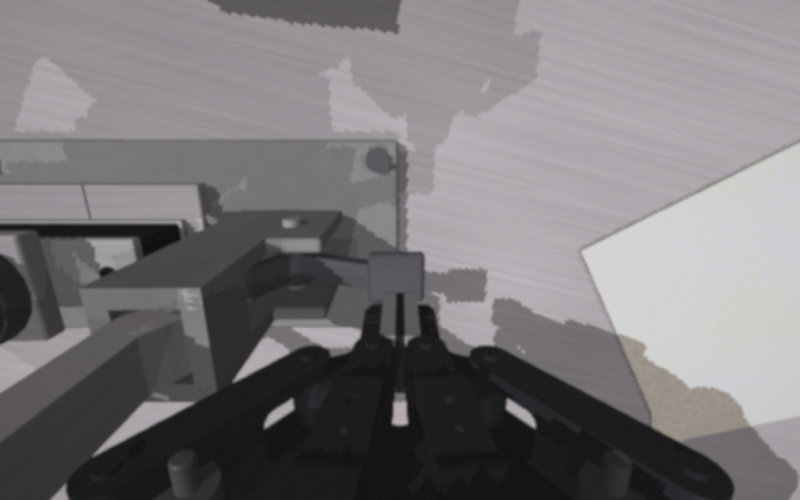

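Call:
apply_moves --grip '[1,1,1,1,1,1,1]' --pt "0 1 15" --pt "0 1 27" --pt "0 1 32" --pt "0 1 36" --pt "0 1 40" --pt "0 1 43" --pt "0 1 43" --yaw '[0,0,0,0,0,0,0]'

```text
t: 23.75
position: [0.589, -0.2758, 0.0461]
orientation: [3.118, 0.377, 0.001]
wrist_force: [0.1, -0.6, 1.6]
gripper_width: -0.0003
```

```bash
python3 look2.py K
```

```text
[ 0.58905844 -0.27518644  0.04607155] [-0.11176962 -1.96401822  1.60458595] -0.00012278065213366468 [-5.54802451e-01  7.09307491e-01  1.33959672e+00 -2.68697090e-05
  1.09172683e+00  7.75409358e-01]
press x,y of tcp -0.0007273370374511897 -0.20780176671157363
```

View pics/K1.png

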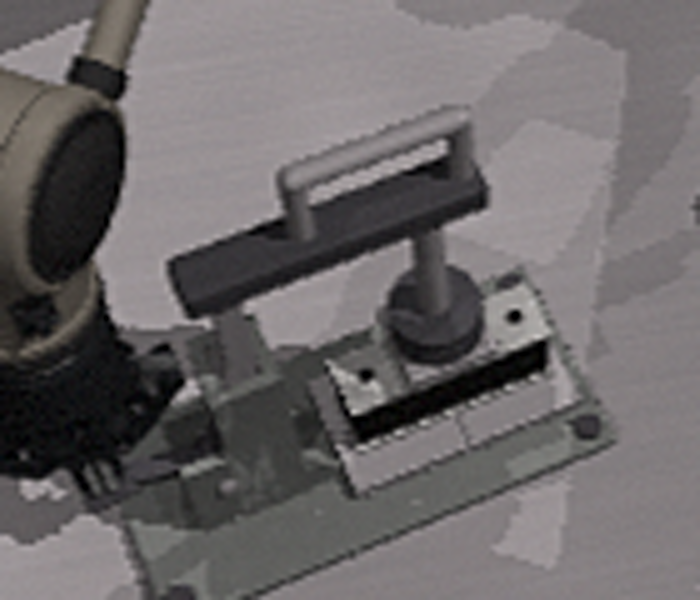

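View pics/K2.png

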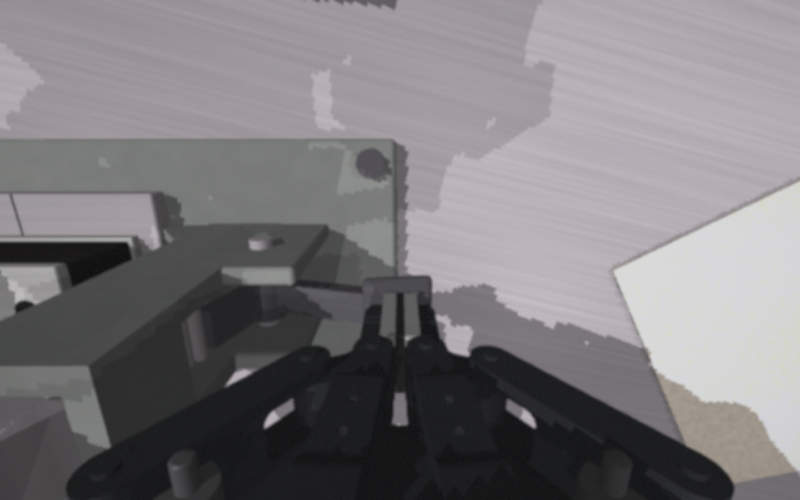

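Call:
apply_moves --grip '[1,1,1,1,1,1,1]' --pt "0 0 4" --pt "0 0 8" --pt "0 0 11" --pt "0 0 14" --pt "0 0 14" --pt "0 0 14" --pt "0 0 14" --yaw '[0,0,0,0,0,0,0]'

```text
t: 24.6
position: [0.5889, -0.275, 0.032]
orientation: [3.118, 0.377, 0.001]
wrist_force: [1.7, -3.7, 2.5]
gripper_width: 0.0004
```

```bash
python3 look2.py L
```

```text
[ 0.58890189 -0.27501167  0.03202728] [ 1.27855036 -3.16875546  2.1774337 ] 0.00010609111352961026 [-5.54697858e-01  7.25238484e-01  1.35163732e+00 -3.19849293e-05
  1.06413623e+00  7.75337046e-01]
press x,y of tcp -0.0008376754095803244 -0.20759471831425075
```

View pics/L1.png

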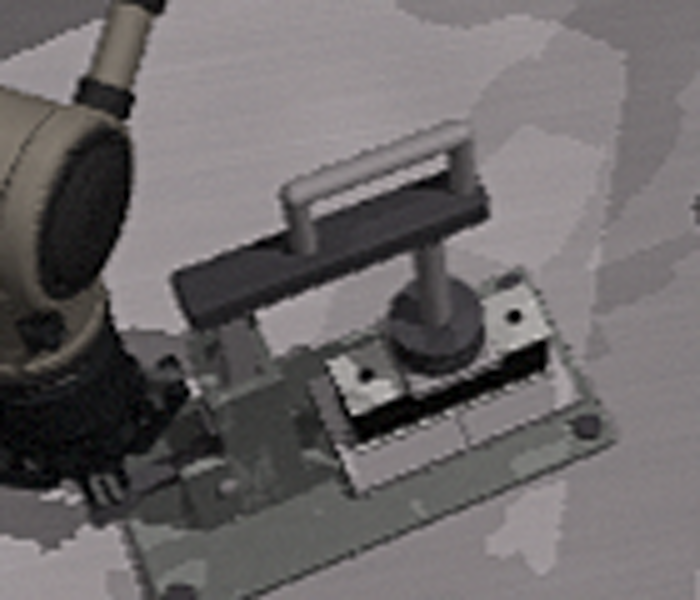

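```bash
cat > hc.py <<'E'
from h import *
import pickle,sys
d=pickle.load(open(sys.argv[1]+".pkl","rb"))
bed=np.array([.5402,-.0732,0]);yh=np.array([-.2385,.9711,0]);out=[]
for c,x0,y0 in((d[0],230,150),(d[1],320,130)):
    im=cv2.resize(c["pixels"][y0:y0+70,x0:x0+90],None,fx=8,fy=8,interpolation=cv2.INTER_CUBIC)
    for h,col in((.048,(0,255,0)),(.052,(255,0,0)),(.064,(0,0,255))):
        for k in(-.067,.023):
            u=w2p(c,bed+yh*k+[0,0,.225+h]); cv2.circle(im,tuple(int(round((t-o+.5)*8)) for t,o in zip(u,(x0,y0))),2,col,-1)
    out.append(im)
cv2.imwrite("pics/hc_"+sys.argv[1]+".png",cv2.resize(np.vstack(out),None,fx=.53,fy=.53,interpolation=cv2.INTER_AREA)[:,:,::-1])
E
python3 hc.py L
```

```text
(no output)
```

View pics/hc_L.png

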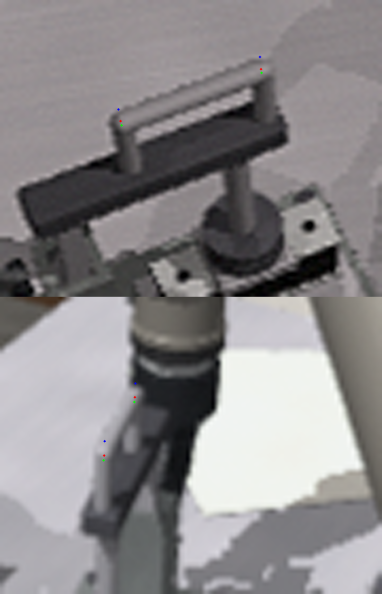

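The head has come down about 12 mm. The handle lies on the 0.052 marks, so it rests on the mount. I release the lever and retreat.

Call:
apply_moves --grip '[1,1,1,1,1,1,1,1,1]' --pt "0 0 2" --pt "0 0 -6" --pt "0 0 -14" --pt "0 0 -22" --pt "0 0 -40" --pt "0 10 -80" --pt "0 30 -120" --pt "0 40 -150" --pt "0 40 -150" --yaw '[0,0,0,0,0,0,0,0,0]'

```text
t: 25.65
position: [0.6, -0.3158, 0.1876]
orientation: [3.113, 0.375, 0.011]
wrist_force: [0.5, -0.3, 0.4]
gripper_width: -0.0003
```

```bash
python3 look2.py M; python3 hc.py M
```

```text
[ 0.59765526 -0.31280385  0.18096152] [-0.06980953  0.44557348 -0.61087075] -0.0002272772339026534 [-5.95878712e-01  6.40788637e-01  1.08005436e+00  3.86577221e-04
  1.42305302e+00  7.33849340e-01]
press x,y of tcp -0.0013507130900764414 -0.24638238233415938
```

View pics/M1.png

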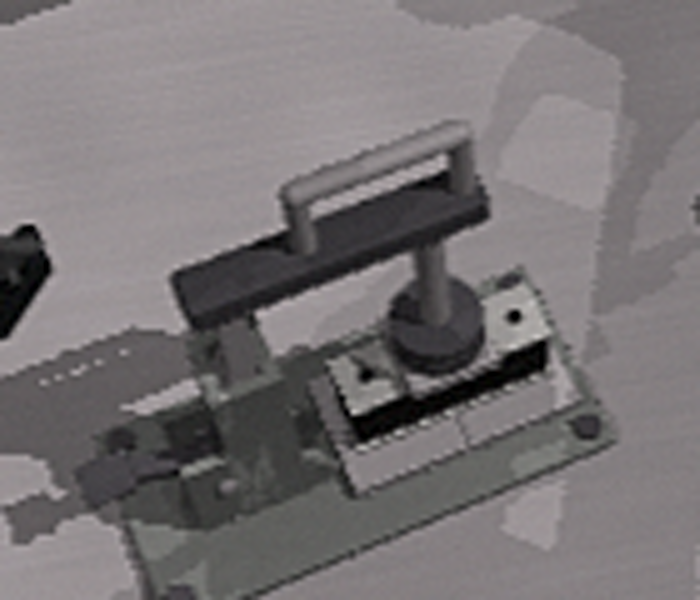

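View pics/M2.png

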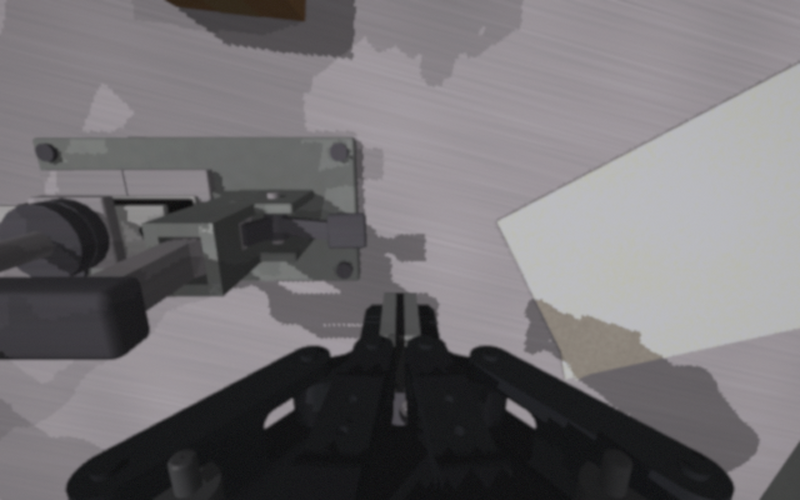

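View pics/hc_M.png

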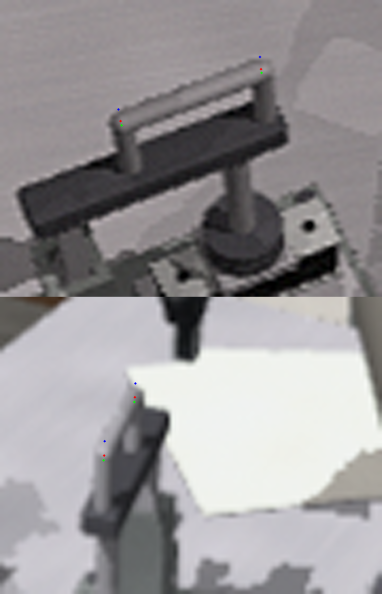

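```bash
python3 -c "
from station import *
print(close_job())"
```

```text
the job is handed in; nothing more can be done
None
```

The mount is under the press with the head resting on it, and the job is handed in at about 26 s of the 59 s allowed.

**What I did**
- **Head:** I pulled it up by the handle and let go; it hung on tooth 4 (0.064).
- **Mount:** I set it flat on the bed from the +y end, about 40 mm short of centre. The moves allow no tilting, so I kept the tool upright. I then pushed it home with the back of an open finger.
- **Lever:** I pressed the pawl lever until the head came down onto the mount, then let it spring back and moved clear.

**Last checks**
- **Mount position:** It lies lengthwise under the arm, within about 1 mm of the scribed cross along the press. Across the press, the readings disagreed a little, from about 0.3 to 2 mm towards the robot.
- **Head:** In both fixed cameras the handle matches a head height of 0.052, which is the mount's height. It was the same after the lever was released.
- **Lever:** The paddle looks level again, and the wrist force was near zero with the arm clear.
- **Other things on the bench:** I touched none of them on purpose, but I did not measure their positions afterwards.

**What went wrong**
- **Tool length:** The real fingertips sat about 30 mm behind the reported tool point when shut, and about 45 mm when open. I corrected for this from the pictures.
- **Handle grip:** Because of that, the first grip closed above the bar and the second caught only its top. The third held.

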